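# Pack the optics bracket case and shut its lid

### The job

Pack the bracket case: lay each coloured spacer plate flat in the nest of its own colour, then stand each bracket that is there, upright, on top of the plate of its own colour. When everything is in, lower the lid fully shut without slamming it; leave the post, the jar and the screwdriver where they are.

Things in the scene. Friction and masses are not known exactly. Their poses are not given: they have to be found in the camera images.
- case: black open-topped case fixed to the bench, 146 (its x) x 285 (its y) x 62 high, walls and floor 6 thick; three colour-coded nests stand side by side on its floor. Origin: centre of its underside, on the bench; z up. Its +x side (about the robot's right, away from the mat) carries the lid's hinge
- lid (a joint): the case's grey flat lid, 146 x 285 x 6: 0 = closed flat on the rim, grows as it opens, about 1.57 = upright, 1.9 = stop. Stiff friction hinge: the lid stays wherever it is left, and about 2 N at its front edge moves it
- lid_hinge (a point): middle of the hinge line, on the case's +x rim, 62.5 above the bench; the hinge line runs along the case's y. The closed lid reaches from here 146 towards the case's -x; its underside passes through the hinge line and its outer face is 6 above that
- lid_handle (a point): tip of the small aluminium knob on the lid's outer face, 116 from the hinge line, midway along the lid's width and 35 proud of the outer face
- mat: black rubber mat fixed to the bench, 360 x 270 x 3, on which the loose parts lie at the start. Origin: centre of its underside
- nest_red: red nest fixed on the case floor, turned as the case: pad 73 (x) x 49 (y) x 3, end stops and corner lugs 19 high bounding a space 65 x 41, sides open for fingers over the middle 45. Origin: centre of its underside, 6 above the bench; a seated plate's origin is 8 higher, a bracket's on it 13 higher. Nests are 85 apart along the case's y, in varying order
- nest_blue: blue nest fixed on the case floor, turned as the case: pad 73 (x) x 49 (y) x 3, end stops and corner lugs 19 high bounding a space 65 x 41, sides open for fingers over the middle 45. Origin: centre of its underside, 6 above the bench; a seated plate's origin is 8 higher, a bracket's on it 13 higher. Nests are 85 apart along the case's y, in varying order
- nest_yellow: yellow nest fixed on the case floor, turned as the case: pad 73 (x) x 49 (y) x 3, end stops and corner lugs 19 high bounding a space 65 x 41, sides open for fingers over the middle 45. Origin: centre of its underside, 6 above the bench; a seated plate's origin is 8 higher, a bracket's on it 13 higher. Nests are 85 apart along the case's y, in varying order
- plate_red: loose red spacer plate, 60 (x) x 36 (y) x 10 thick, about 60 g, both faces alike. Origin: the middle of the plate (5 above its underside), z across its thickness
- plate_blue: loose blue spacer plate, 60 (x) x 36 (y) x 10 thick, about 60 g, both faces alike. Origin: the middle of the plate (5 above its underside), z across its thickness
- plate_yellow: loose yellow spacer plate, 60 (x) x 36 (y) x 10 thick, about 60 g, both faces alike. Origin: the middle of the plate (5 above its underside), z across its thickness
- bracket_red: loose bracket, about 90 g: red base 60 (x) x 36 (y) x 8 thick with a bare-metal upright web on it, 50 long (x), 12 thick (y), 24 high; 32 high in all. Origin: centre of its underside, z up. May be absent
- bracket_blue: loose bracket, about 90 g: blue base 60 (x) x 36 (y) x 8 thick with a bare-metal upright web on it, 50 long (x), 12 thick (y), 24 high; 32 high in all. Origin: centre of its underside, z up. May be absent
- bracket_yellow: loose bracket, about 90 g: yellow base 60 (x) x 36 (y) x 8 thick with a bare-metal upright web on it, 50 long (x), 12 thick (y), 24 high; 32 high in all. Origin: centre of its underside, z up. May be absent
- post: bystander: steel post 80 high, 13 in diameter, on a round foot 44 in diameter. Origin: centre of its underside
- jar: bystander: amber jar with a black cap, 52 in diameter, 60 high. Origin: centre of its underside
- driver: bystander: screwdriver about 150 long lying on the bench. Origin: its middle
Mind the look-alikes: they are no part of the job. Leave any turquoise look-alike of the plate_blue alone. Leave any grey look-alike of the plate_yellow alone.

How it is judged:
On the way, in this order (a step that is already met when the one before it is completed fails the run):
1. with the lid still open, every plate lies in the nest of its colour and every bracket present stands on its plate (x of plate_red in the frame of nest_red between -0.006 and 0.006 m and y of plate_red in the frame of nest_red between -0.006 and 0.006 m and z of plate_red in the frame of nest_red between 0.005 and 0.011 m and angle between the z axis of plate_red and the z axis of nest_red, either way round below 0.1 rad and angle between the x axis of each of plate_red, bracket_red and the x axis of nest_red, either way round below 0.2 rad and x of bracket_red in the frame of nest_red between -0.006 and 0.006 m and y of bracket_red in the frame of nest_red between -0.006 and 0.006 m and z of bracket_red in the frame of nest_red between 0.01 and 0.016 m and angle between each of bracket_red, bracket_blue, bracket_yellow's own z axis and vertical below 0.1 rad and x of plate_blue in the frame of nest_blue between -0.006 and 0.006 m and y of plate_blue in the frame of nest_blue between -0.006 and 0.006 m and z of plate_blue in the frame of nest_blue between 0.005 and 0.011 m and angle between the z axis of plate_blue and the z axis of nest_blue, either way round below 0.1 rad and angle between the x axis of each of plate_blue, bracket_blue and the x axis of nest_blue, either way round below 0.2 rad and x of bracket_blue in the frame of nest_blue between -0.006 and 0.006 m and y of bracket_blue in the frame of nest_blue between -0.006 and 0.006 m and z of bracket_blue in the frame of nest_blue between 0.01 and 0.016 m and x of plate_yellow in the frame of nest_yellow between -0.006 and 0.006 m and y of plate_yellow in the frame of nest_yellow between -0.006 and 0.006 m and z of plate_yellow in the frame of nest_yellow between 0.005 and 0.011 m and angle between the z axis of plate_yellow and the z axis of nest_yellow, either way round below 0.1 rad and angle between the x axis of each of plate_yellow, bracket_yellow and the x axis of nest_yellow, either way round below 0.2 rad and x of bracket_yellow in the frame of nest_yellow between -0.006 and 0.006 m and y of bracket_yellow in the frame of nest_yellow between -0.006 and 0.006 m and z of bracket_yellow in the frame of nest_yellow between 0.01 and 0.016 m and value of joint lid above 0.9 rad), for 0.2 s.
2. the lid is closed (value of joint lid below 0.05 rad), for 0.2 s.
At the end, for the whole second after the job is handed in: Each plate lies in its colour's nest, each present bracket on its plate there: within 6 mm of nest centre in x and y, 3 mm of seated height, 0.1 rad of level, 0.2 rad of lengthwise (either way round), still; lid within 0.05 rad of closed (x of plate_red in the frame of nest_red between -0.006 and 0.006 m and y of plate_red in the frame of nest_red between -0.006 and 0.006 m and z of plate_red in the frame of nest_red between 0.005 and 0.011 m and angle between the z axis of plate_red and the z axis of nest_red, either way round below 0.1 rad and angle between the x axis of each of plate_red, bracket_red and the x axis of nest_red, either way round below 0.2 rad and x of bracket_red in the frame of nest_red between -0.006 and 0.006 m and y of bracket_red in the frame of nest_red between -0.006 and 0.006 m and z of bracket_red in the frame of nest_red between 0.01 and 0.016 m and angle between each of bracket_red, bracket_blue, bracket_yellow's own z axis and vertical below 0.1 rad and x of plate_blue in the frame of nest_blue between -0.006 and 0.006 m and y of plate_blue in the frame of nest_blue between -0.006 and 0.006 m and z of plate_blue in the frame of nest_blue between 0.005 and 0.011 m and angle between the z axis of plate_blue and the z axis of nest_blue, either way round below 0.1 rad and angle between the x axis of each of plate_blue, bracket_blue and the x axis of nest_blue, either way round below 0.2 rad and x of bracket_blue in the frame of nest_blue between -0.006 and 0.006 m and y of bracket_blue in the frame of nest_blue between -0.006 and 0.006 m and z of bracket_blue in the frame of nest_blue between 0.01 and 0.016 m and x of plate_yellow in the frame of nest_yellow between -0.006 and 0.006 m and y of plate_yellow in the frame of nest_yellow between -0.006 and 0.006 m and z of plate_yellow in the frame of nest_yellow between 0.005 and 0.011 m and angle between the z axis of plate_yellow and the z axis of nest_yellow, either way round below 0.1 rad and angle between the x axis of each of plate_yellow, bracket_yellow and the x axis of nest_yellow, either way round below 0.2 rad and x of bracket_yellow in the frame of nest_yellow between -0.006 and 0.006 m and y of bracket_yellow in the frame of nest_yellow between -0.006 and 0.006 m and z of bracket_yellow in the frame of nest_yellow between 0.01 and 0.016 m and linear speed of each of plate_red, bracket_red, plate_blue, bracket_blue, plate_yellow, bracket_yellow below 0.03 m/s and value of joint lid below 0.05 rad); the robot touches nothing.
It fails at once if the post is moved more than 30 mm or tipped (distance of post from where it was at the start of the episode above 0.03 m or angle between post's own z axis and vertical above 0.4 rad).
It fails at once if the jar is moved more than 30 mm or tipped (distance of jar from where it was at the start of the episode above 0.03 m or angle between jar's own z axis and vertical above 0.4 rad).
It fails at once if the driver is moved more than 30 mm (distance of driver from where it was at the start of the episode above 0.03 m).
It fails at once if the lid is slammed (swings shut faster than 2.5 rad/s) (velocity of joint lid below -2.5 rad/s).
Of bracket_red, bracket_blue, bracket_yellow only 2 to 3 are there at a start; the rules pass over those that are not, and their reading is None.
At some moment in a run one of plate_red, bracket_red, plate_blue, bracket_blue, plate_yellow, bracket_yellow may be knocked a few centimetres aside while the robot is not near it.
Once in a run the grip may slacken for a moment while it holds something.
It also fails if it takes over 210 s, if anything falls off the work surface, if the arm or the gripper's body presses on something with over 40 N, if the wrist force passes 120 N, or if a joint passes its speed limit or range.

### The arm

A 6-joint arm with a two-finger parallel gripper is mounted at the origin on the work surface. World frame = base frame: x ahead of the robot, y to its left, z up, the work surface at z = 0. Lengths are in m, angles in rad, forces in N, time in s.
With the tool pointing down it reaches from about 0.25 to 0.725 m from the base axis. Payload 4 kg.
Tool frame: the origin (TCP) lies midway between the tips of the shut fingers; the grasp point (between the pads) lies grip_point_offset behind it (grip_point_offset is the distance from the TCP to the grasp point, in m); z points along the fingers, y is the line along which they close (so a half turn about z gives the same grasp; the last joint's range is limited). The gripper opens to 85 mm and grips with 20 to 120 N. Pads are 22 mm wide; open, the fingers measure 114 mm over their backs; the gripper's body (76 mm by 85 mm) begins 54 mm behind the grasp point. The pads swing forward as they close: fully open they stand 13 mm farther back than shut.
Start: joints at [1.333, 0.241, 0.005, 1.335, 0, 1.571], TCP at [0.118, 0.486, 0.231] pointing down, gripper open.
Joint ranges: [-2.72, 2.72], [-1.05, 1.87], [-1.09, 1.28], [-1.99, 2.15], [-1.42, 1.44], [-3.14, 3.14]. Speed limits (rad/s): [2.79, 2.79, 3.14, 3.14, 3.14, 3.14].

### API

Orientations are given as a unit quaternion [x, y, z, w].
In Python, from workcell import * gives the robot as it stands. The module is installed in compiled form; this text tells all that it offers.
- The arm moves only by the tool arm_command, never from a script. Its arguments are lists of equal length, an entry for each row: "slide": the shift along the tool's x, y, z in cm, a list of three; "spin": the turn about the tool's z in degrees. A call has exactly 5 rows; each row is the pose to reach, as a shift and turn from the pose commanded when the call began, along the tool's axes at that moment; what a row does not reach only later rows make up. A row lasts 1/8 s, in which the tool goes at most 62.5 mm and 10.7 degrees, less where a joint would pass 70% of its speed; a pose out of reach is approached as far as the arm can. A call with a gripper value outside its range is refused whole. "jaw" is the finger opening in cm, from 0 to 8.54, set as the call begins (left out, the last holds). The fingers move at their own pace and stop on an object; the grip force is fixed at half the most. Time passes only in rows, so rows that repeat a pose let the fingers close, or fill a call up. It gives the time, the measured TCP pose, the force, the opening and the grip force at its end, in the units of the state.
- get_obs(): the state, without advancing time (a new reading comes with each control period).
- camera(name): name is "side" or "top" or "wrist"; returns a dict with "pixels" (420x560x3 uint8, red, green, blue), "range_z" (420x560 float32, m along the optical axis (not along the pixel's ray), 0 where there is no reading), "intrinsics" (3x3 intrinsics, pixels), "rvec" (rotation vector, rad) and "tvec" (3), from world to camera coordinates, as OpenCV has them. Camera axes: x right, y down, z forward; pixel columns grow to the right and rows downward; lengths in m; the calibration is good to about 2 mm. A picture is of the moment at which its call begins.
- job_done(): hands the job in; it is judged then, once.
Trained networks look in a picture, given as the dict that the camera call returned (one of the last four; its "shot" number tells which), for a name from the list of things; names that differ only in an ending like _2 or _b are one class to them, and where a whole thing is asked for, a point or a joint stands for the part that bears it (a point fixed in the world has none). Each returns a list of dicts, best first, with "confidence" (0 to 1); they miss things now and then, are a little off and sometimes report something else, mostly with a low value. They report only what shows in the picture. A call takes as long as a camera call. They do not tell look-alikes from the thing itself.
- recognise(picture, thing): "centre" ([column, row] in pixels, amid what is visible of it).
- landmark_of(picture, thing): "centre" ([column, row] in pixels: a listed point, or the origin of a listed thing).
The state is a dict: "clock": time; "joint_pos": joint angles; "joint_vel": joint speeds; "tau": joint torques, N m; "eef_pos": TCP position; "tool_rot": TCP orientation; "ft_force": force on the tool from outside, world axes, zero at the start; "ft_torque": the same for the moment, N m; "grip_width": finger opening in m; "grasp_force": force on a finger pad.
Only numpy, scipy, OpenCV 4.12 (cv2) and the standard library are available. Lean on these libraries where they do the work, as an engineer would, in place of code of your own. Each camera call takes 0.05 s, during which the arm holds its last target. There are 200 camera calls.

## Working session

There is one attempt and no reset: what is moved stays moved. The work goes in short steps, Python scripts to look and compute and a tool call to move; the robot and the scene stay as the last step left them, time stands still between calls to the robot, and variables do not carry over. Pictures are saved under pics/ and viewed, at most 14 in all, crops included, and the job is handed in when it is done.

Besides the shell and the picture viewer there is one more tool, called by a JSON object that holds its "name" and its "arguments". arm_command: Moves the arm, as the interface text tells. Its arguments: {"type":"object","properties":{"slide":{"type":"array","items":{"type":"array","items":{"type":"number"}}},"spin":{"type":"array","items":{"type":"number"}},"jaw":{"type":"number"}},"required":["slide","spin"]}

```bash
mkdir -p pics; cat > h.py <<'E'
from workcell import *
import numpy as np, cv2
from scipy.spatial.transform import Rotation as R
def cam(n,save=None):
    c=camera(n)
    if save: cv2.imwrite('pics/'+save,c['pixels'][:,:,::-1])
    return c
def cloud(c):
    z=c['range_z'].astype(float); K=np.array(c['intrinsics'])
    v,u=np.mgrid[:z.shape[0],:z.shape[1]]
    P=np.stack([(u-K[0,2])/K[0,0]*z,(v-K[1,2])/K[1,1]*z,z],-1)
    M=R.from_rotvec(np.ravel(c['rvec'])).as_matrix()
    W=(P-np.ravel(c['tvec']))@M
    W[z<=0]=np.nan
    return W
def project(c,p):
    return cv2.projectPoints(np.array(p,float).reshape(-1,3),np.array(c['rvec'],float),np.array(c['tvec'],float),np.array(c['intrinsics'],float),None)[0].reshape(-1,2)
E
python3 - <<'E'
from h import *
o=get_obs();print({k:np.round(v,3) for k,v in o.items()})
import workcell; print([x for x in dir(workcell) if not x.startswith('_')])
for n in['top','side']:
    c=cam(n,n+'0.png'); M=R.from_rotvec(np.ravel(c['rvec'])).as_matrix(); print(n,-M.T@np.ravel(c['tvec']))
    W=cloud(c); 
    for t in['case','plate_red','plate_blue','plate_yellow','bracket_red','bracket_blue','bracket_yellow','post','jar','driver','nest_red','nest_blue','nest_yellow','lid_handle','lid_hinge']:
        for d in landmark_of(c,t)[:2]:
            u,v=np.round(d['centre']).astype(int)
            print(t,d['centre'],round(d['confidence'],2),np.round(W[min(max(v,0),419),min(max(u,0),559)],3))
E
```

```text
{'clock': np.float64(0.0), 'joint_pos': array([ 1.333,  0.241,  0.004,  1.335, -0.   ,  1.571]), 'joint_vel': array([-0.001,  0.001, -0.   , -0.   , -0.   ,  0.001]), 'tau': array([ 0.0000e+00, -3.7231e+01,  2.5241e+01,  1.7000e-02, -0.0000e+00,
        0.0000e+00]), 'eef_pos': array([0.118, 0.485, 0.23 ]), 'tool_rot': array([ 0.119,  0.993, -0.001, -0.   ]), 'ft_force': array([0.218, 0.648, 0.226]), 'ft_torque': array([-0.005,  0.027,  0.022]), 'grasp_force': np.float64(0.0), 'grip_width': np.float64(0.085)}
['Unreachable', 'camera', 'get_obs', 'grip_point_offset', 'job_done', 'landmark_of', 'recognise']
top [ 0.32118502 -0.05342485  1.35913532]
case [292.0, 183.9] 0.78 [ 0.565 -0.16   0.008]
plate_red [157.6, 197.2] 0.67 [0.523 0.176 0.011]
plate_blue [127.7, 301.5] 0.94 [0.263 0.235 0.014]
plate_blue [154.8, 237.0] 0.81 [0.423 0.178 0.011]
plate_yellow [154.2, 99.4] 0.81 [0.779 0.2   0.006]
plate_yellow [160.8, 158.1] 0.59 [0.623 0.173 0.011]
bracket_red [110.9, 164.0] 0.76 [0.599 0.292 0.034]
bracket_blue [111.6, 198.0] 0.53 [0.514 0.284 0.034]
bracket_yellow [106.6, 241.1] 0.8 [
[... 827 characters left out ...]
ow [206.0, 193.4] 0.71 [0.506 0.23  0.002]
plate_yellow [288.4, 175.7] 0.66 [0.765 0.178 0.007]
bracket_red [221.1, 175.7] 0.67 [0.591 0.288 0.009]
bracket_blue [202.0, 187.1] 0.72 [0.512 0.265 0.004]
bracket_yellow [167.4, 188.8] 0.44 [0.408 0.281 0.022]
post [404.8, 271.2] 0.82 [ 0.699 -0.364  0.011]
post [223.1, 179.9] 0.67 [0.586 0.267 0.006]
jar [304.9, 191.7] 0.76 [0.724 0.042 0.025]
jar [355.0, 215.8] 0.39 [ 0.572 -0.31   0.175]
driver [301.1, 359.2] 0.75 [ 0.327 -0.452  0.023]
nest_red [279.3, 268.9] 0.53 [ 0.424 -0.247  0.059]
nest_yellow [218.6, 196.3] 0.25 [0.517 0.173 0.015]
lid_handle [355.8, 218.0] 0.75 [ 0.585 -0.302  0.162]
lid_hinge [328.7, 245.4] 0.81 [ 0.566 -0.244  0.066]
```

View pics/top0.png

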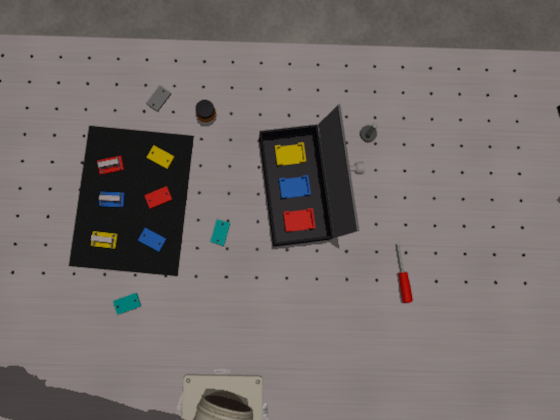

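View pics/side0.png

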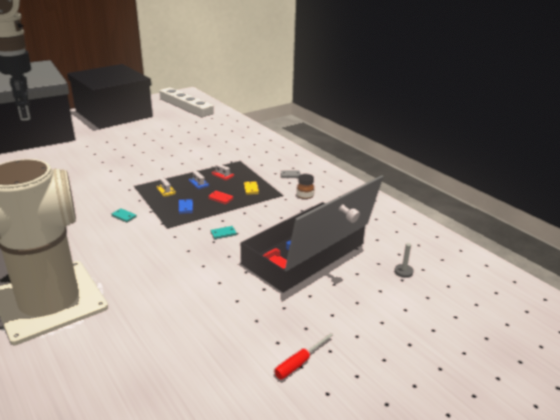

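Top view: yellow, red and blue plates at (160,157), (158,197) and (152,239), and brackets at (110,164), (111,199) and (104,240). The nests are at (290,154), (294,187) and (299,221). Look-alikes are turquoise at (220,232) and (127,303) and grey at (158,98). The side view agrees, with the lid open past upright. Next I fit the poses by colour and plan the moves.

```bash
cat >> h.py <<'E'
HUE={'red':[(0,8),(172,180)],'yellow':[(22,34)],'blue':[(104,125)]}
def blobs(c,col,zr,xyr=None,amin=40):
    W=cloud(c); h=cv2.cvtColor(c['pixels'],cv2.COLOR_RGB2HSV)
    m=np.zeros(h.shape[:2],bool)
    for a,b in HUE[col]: m|=(h[...,0]>=a)&(h[...,0]<=b)
    m&=(h[...,1]>120)&(h[...,2]>60)&(W[...,2]>zr[0])&(W[...,2]<zr[1])
    if xyr: m&=(W[...,0]>xyr[0])&(W[...,0]<xyr[1])&(W[...,1]>xyr[2])&(W[...,1]<xyr[3])
    n,L,s,ce=cv2.connectedComponentsWithStats(m.astype(np.uint8))
    out=[]
    for i in range(1,n):
        if s[i,4]<amin: continue
        p=W[L==i]; r=cv2.minAreaRect((p[:,:2]*1000).astype(np.float32))
        (cx,cy),(w,hh),a=r
        if w<hh: a+=90; w,hh=hh,w
        out.append(dict(c=np.round([cx,cy],1),wh=np.round([w,hh],1),ang=round((a+90)%180-90,1),z=round(1000*np.median(p[:,2]),1),z98=round(1000*np.percentile(p[:,2],98),1),px=np.round(ce[i]),n=s[i,4]))
    return out
def goto(x,y,z,yaw=None,o=None):
    """slide(cm)/spin(deg) to put TCP at x,y,z (m) with tool y axis along yaw deg (mod 180, nearest, or keep)"""
    o=o or get_obs(); M=R.from_quat(o['tool_rot']).as_matrix()
    s=M.T@(np.array([x,y,z])-o['eef_pos'])*100
    cy=np.degrees(np.arctan2(M[1,1],M[0,1])); sp=0
    if yaw is not None: sp=-((yaw-cy+90)%180-90)
    print('goto',np.round([x,y,z],4),'slide',np.round(s,2),'spin',round(sp,1),'yaw now',round(cy,1),'j6',round(o['joint_pos'][5],2))
E
python3 - <<'E'
from h import *
print('gpo',grip_point_offset)
c=cam('top')
for col in HUE:
    for b in blobs(c,col,(-.01,.09)): print(col,b)
W=cloud(c)
for (u,v) in [(322,130),(332,240),(340,115),(353,228),(338,112),(354,232)]: print(u,v,np.round(W[v,u],3))
goto(.46,.2,.33,90)
w=camera('wrist'); M=R.from_rotvec(np.ravel(w['rvec'])).as_matrix(); o=get_obs()
T=R.from_quat(o['tool_rot']).as_matrix()
print('wcam in tool',T.T@(-M.T@np.ravel(w['tvec'])-o['eef_pos']),'axes',np.round(T.T@M.T,2).tolist(), w['intrinsics'])
E
```

```text
gpo 0.0187
red {'c': array([603.1, 301.7]), 'wh': array([62.8, 41. ]), 'ang': -75.9, 'z': np.float64(9.7), 'z98': np.float64(17.8), 'px': array([111., 165.]), 'n': np.int32(213)}
red {'c': array([524.2, 177.6]), 'wh': array([63. , 40.1]), 'ang': -66.0, 'z': np.float64(12.0), 'z98': np.float64(17.7), 'px': array([158., 197.]), 'n': np.int32(381)}
red {'c': array([ 475.1, -178.9]), 'wh': array([79.1, 53.5]), 'ang': -81.5, 'z': np.float64(9.3), 'z98': np.float64(27.3), 'px': array([299., 220.]), 'n': np.int32(642)}
red {'c': array([ 314.1, -442.6]), 'wh': array([73.8, 30.5]), 'ang': 10.7, 'z': np.float64(22.9), 'z98': np.float64(30.3), 'px': array([405., 287.]), 'n': np.int32(305)}
yellow {'c': array([ 645.4, -153.9]), 'wh': array([78.4, 58. ]), 'ang': -80.9, 'z': np.float64(9.2), 'z98': np.float64(27.4), 'px': array([290., 154.]), 'n': np.int32(605)}
yellow {'c': array([628.4, 177.8]), 'wh': array([64.9, 40. ]), 'ang': 62.8, 'z': np.float64(11.9), 'z98': np.float64(17.6), 'px': array([160., 157.]), 'n': np.int32(373)}
yellow {'c': array([414.4, 306.3]), 'wh': array([63.7, 38.5]), 'ang'
[... 423 characters left out ...]
'n': np.int32(210)}
blue {'c': array([417.9, 188.4]), 'wh': array([63.7, 38.2]), 'ang': 63.5, 'z': np.float64(12.2), 'z98': np.float64(18.1), 'px': array([152., 239.]), 'n': np.int32(384)}
322 130 [ 0.685 -0.224  0.092]
332 240 [ 0.426 -0.264 -0.003]
340 115 [ 0.687 -0.249  0.206]
353 228 [ 0.439 -0.28   0.19 ]
338 112 [ 0.693 -0.244  0.208]
354 232 [ 0.43  -0.283  0.186]
goto [0.46 0.2  0.33] slide [-39.99 -19.73  -9.87] spin -13.6 yaw now 76.4 j6 1.57
wcam in tool [ 0.0777673  -0.00021634 -0.14162791] axes [[-0.0, -0.95, -0.3], [1.0, -0.0, -0.0], [0.0, -0.3, 0.95]] [[300.71899034   0.         277.81812862]
 [  0.         300.71899034 209.33989011]
 [  0.           0.           1.        ]]
```

{"name": "arm_command", "arguments": {"slide": [[-5.8,-1.9,0.4],[-11.6,-3.8,0.8],[-17.4,-5.7,1.2],[-23.2,-7.6,1.6],[-29,-9.5,2]], "spin": [9,18,27,36,45]}}

```text
clock: 2.33
eef_pos: [0.3788, 0.3242, 0.2114]
tool_rot: [0.492, 0.871, 0.0, 0.0]
ft_force: [0.2, 0.4, -0.5]
grip_width: 0.0855
grasp_force: 0.0
```

```bash
python3 -c "
from h import *
goto(.51,.24,.20,8); print(get_obs()['clock'])"
```

```text
goto [0.51 0.24 0.2 ] slide [-13.98   6.88   1.14] spin 23.1 yaw now 31.1 j6 1.74
2.325
```

{"name": "arm_command", "arguments": {"slide": [[-4.7,2.3,0.4],[-9.4,4.6,0.8],[-14,6.9,1.1],[-14,6.9,1.1],[-14,6.9,1.1]], "spin": [8,16,23,23,23]}}

```text
clock: 2.95
eef_pos: [0.5087, 0.2416, 0.2]
tool_rot: [0.654, 0.757, -0.0, -0.0]
ft_force: [-1.0, -0.1, 0.0]
grip_width: 0.0856
grasp_force: 0.0
```

```bash
python3 - <<'E'
from h import *
c=cam('wrist','w1.png')
for col in HUE:
    for b in blobs(c,col,(-.01,.06),(.3,.72,.08,.4),100): print(col,b)
W=cloud(c); m=(abs(W[...,0]-.46)<.02)&(abs(W[...,1]-.24)<.02); print('mat z',np.nanmedian(W[m][:,2]))
E
```

```text
red {'c': array([605.1, 299.6]), 'wh': array([62.4, 40.3]), 'ang': -76.4, 'z': np.float64(9.7), 'z98': np.float64(11.5), 'px': array([368., 143.]), 'n': np.int32(993)}
red {'c': array([523.8, 173.2]), 'wh': array([66.2, 38.7]), 'ang': -65.6, 'z': np.float64(11.9), 'z98': np.float64(13.4), 'px': array([282., 239.]), 'n': np.int32(1525)}
yellow {'c': array([413.3, 304.8]), 'wh': array([61. , 39.3]), 'ang': 84.6, 'z': np.float64(10.0), 'z98': np.float64(12.1), 'px': array([202., 113.]), 'n': np.int32(1088)}
yellow {'c': array([629.4, 172.6]), 'wh': array([63.4, 44.4]), 'ang': 62.7, 'z': np.float64(11.7), 'z98': np.float64(13.2), 'px': array([367., 250.]), 'n': np.int32(1486)}
blue {'c': array([516.3, 291.9]), 'wh': array([60.4, 37.5]), 'ang': 88.5, 'z': np.float64(9.9), 'z98': np.float64(11.6), 'px': array([291., 139.]), 'n': np.int32(1068)}
blue {'c': array([415.8, 183.6]), 'wh': array([66.4, 38.2]), 'ang': 63.4, 'z': np.float64(12.0), 'z98': np.float64(13.5), 'px': array([195., 219.]), 'n': np.int32(1598)}
mat z 0.26761569790348794
```

View pics/w1.png

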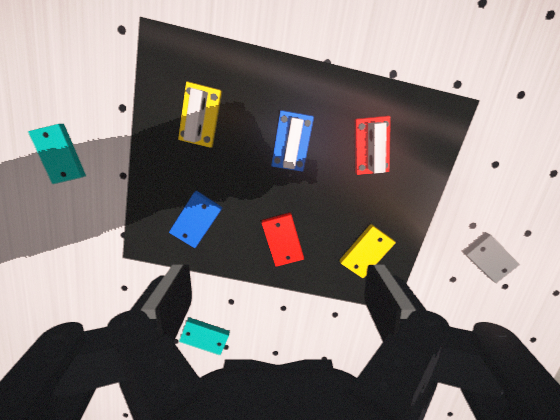

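The wrist view shows the blue plate at (195,219), red at (282,239) and yellow at (367,250). The yellow, blue and red brackets are at (202,113), (291,139) and (370,145). Turquoise and grey parts lie off the mat, so the choice is clear. I'll take the red plate first.

```bash
cat >> h.py <<'E'
def face(c,col,zt,near,r=.06,tol=.0025,rep=True):
    """top-face rect of coloured thing with its face at height zt (m), near xy"""
    W=cloud(c); h=cv2.cvtColor(c['pixels'],cv2.COLOR_RGB2HSV)
    m=np.zeros(h.shape[:2],bool)
    for a,b in HUE[col]: m|=(h[...,0]>=a)&(h[...,0]<=b)
    m&=(h[...,1]>110)&(h[...,2]>40)&(abs(W[...,2]-zt)<tol)&(np.hypot(W[...,0]-near[0],W[...,1]-near[1])<r)
    m=cv2.morphologyEx(m.astype(np.uint8),cv2.MORPH_OPEN,np.ones((3,3)))>0
    p=W[m]
    if len(p)<30: print(col,'none'); return None
    (cx,cy),(w,hh),a=cv2.minAreaRect((p[:,:2]*1000).astype(np.float32))
    if w<hh: a+=90; w,hh=hh,w
    a=(a+90)%180-90
    print(col,'c',np.round([cx,cy],1),'mean',np.round(p[:,:2].mean(0)*1000,1),'wh',np.round([w,hh],1),'ang',round(a,1),'z',np.round(np.median(p[:,2])*1000,1),len(p))
    return cx/1000,cy/1000,a
E
python3 - <<'E'
from h import *
c=cam('wrist')
for col,n in [('red',(.524,.175)),('blue',(.416,.184)),('yellow',(.629,.174))]: face(c,col,.0122,n)
for col,n in [('red',(.605,.30)),('blue',(.516,.292)),('yellow',(.413,.305))]: face(c,col,.0105,n)
goto(.524,.175,.10,24)
E
```

```text
red c [523.1 175.6] mean [522.8 176.8] wh [60.8 36.1] ang -65.7 z 12.0 1375
blue c [417.1 186.1] mean [417.5 186.8] wh [60.5 36.1] ang 63.4 z 12.1 1450
yellow c [626.5 175.3] mean [626.  177.1] wh [60.2 36.8] ang 62.6 z 11.8 1293
red c [603.2 300. ] mean [596.5 302.1] wh [59.7 36.4] ang -76.7 z 9.9 816
blue c [515.5 291.6] mean [514.2 293.8] wh [60.  35.9] ang 88.6 z 10.0 965
yellow c [414.  304.2] mean [417.5 306.9] wh [59.9 36.3] ang 84.3 z 10.1 891
goto [0.524 0.175 0.1  ] slide [-6.9   0.58 10.04] spin -15.5 yaw now 8.5 j6 1.87
```

{"name": "arm_command", "arguments": {"slide": [[-3.4,0.2,5],[-6.8,0.5,10],[-6.8,0.5,14],[-6.8,0.5,14],[-6.8,0.5,14]], "spin": [-8,-16,-16,-16,-16], "jaw": 6}}

```text
clock: 3.68
eef_pos: [0.5246, 0.1765, 0.0621]
tool_rot: [0.541, 0.841, 0.001, 0.001]
ft_force: [0.5, 0.3, 0.5]
grip_width: 0.06
grasp_force: 0.0
```

```bash
python3 - <<'E'
from h import *
c=cam('wrist')
f=face(c,'red',.0122,(.524,.175)); goto(f[0],f[1],.003,f[2]+90)
E
```

```text
red c [523.5 175.7] mean [522.8 177.1] wh [60.3 36.1] ang -65.7 z 12.0 4187
goto [0.5235 0.1757 0.003 ] slide [-0.01 -0.22  5.97] spin 0.2 yaw now 24.5 j6 1.47
```

{"name": "arm_command", "arguments": {"slide": [[0,-0.2,3],[0,-0.2,5.8],[0,-0.2,5.8],[0,-0.2,5.8],[0,-0.2,5.8]], "spin": [0,0,0,0,0]}}

```text
clock: 4.35
eef_pos: [0.5237, 0.175, 0.0043]
tool_rot: [0.542, 0.841, 0.001, 0.001]
ft_force: [0.3, -0.4, -0.6]
grip_width: 0.0599
grasp_force: 0.0
```

{"name": "arm_command", "arguments": {"slide": [[0,0,0],[0,0,0],[0,0,0],[0,0,0],[0,0,0]], "spin": [0,0,0,0,0], "jaw": 2}}

```text
clock: 4.97
eef_pos: [0.523, 0.1746, 0.0036]
tool_rot: [0.542, 0.84, 0.001, 0.001]
ft_force: [-0.1, 0.3, 6.2]
grip_width: 0.0343
grasp_force: 60.4
```

{"name": "arm_command", "arguments": {"slide": [[0,0,-5],[0,0,-10],[-4,-1.5,-14],[-9,-3,-16],[-14,-5,-18]], "spin": [0,0,4,8,12]}}

```text
clock: 5.6
eef_pos: [0.5346, 0.025, 0.1835]
tool_rot: [0.627, 0.779, 0.0, 0.001]
ft_force: [0.6, 0.2, -1.4]
grip_width: 0.0338
grasp_force: 60.0
```

{"name": "arm_command", "arguments": {"slide": [[-5.5,-0.8,-0.5],[-11,-1.6,-1],[-16.5,-2.4,-1.6],[-20.6,-2.8,-1.6],[-20.6,-2.8,-1.6]], "spin": [4,4,4,4,4]}}

```text
clock: 6.22
eef_pos: [0.5508, -0.1841, 0.1979]
tool_rot: [0.655, 0.755, -0.0, 0.0]
ft_force: [-0.5, -0.0, -1.4]
grip_width: 0.0339
grasp_force: 60.0
```

```bash
python3 - <<'E'
from h import *
o=get_obs();print(o['clock'],o['eef_pos'],o['grip_width'],o['grasp_force'])
c=cam('wrist','w2.png')
for col,n in [('red',(.475,-.179)),('blue',(.558,-.166)),('yellow',(.645,-.154))]: face(c,col,.0085,n)
W=cloud(c)
m=(abs(W[...,2]-.062)<.003)&(abs(W[...,1]+.165)<.12)&(abs(W[...,0]-.56)<.2); p=(W[m][:,:2]*1000).astype(np.float32); print(cv2.minAreaRect(p))
E
```

```text
6.225 [ 0.55082775 -0.18414505  0.19790286] 0.03392036824117051 60.04377365112305
red c [ 473.7 -179.3] mean [ 473.1 -178.5] wh [63.4 49.1] ang -81.9 z 8.1 2348
blue c [ 557.9 -167.5] mean [ 557.7 -166.6] wh [63.3 48.8] ang -81.9 z 8.0 2376
yellow c [ 641.9 -154.9] mean [ 642.2 -154. ] wh [64.1 49.1] ang -82.1 z 7.9 2319
((557.8333740234375, -167.0380401611328), (285.0337219238281, 147.37879943847656), 8.043289184570312)
```

View pics/w2.png

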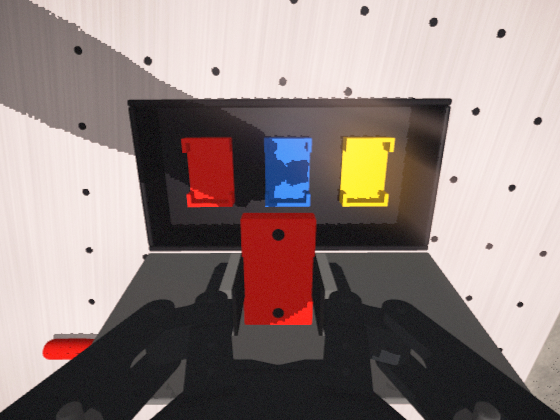

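The wrist view shows the red plate held (rows 212–325) and the nests at red (210,172), blue (289,172) and yellow (367,172). I'll measure the held plate's offset.

```bash
cat >> h.py <<'E'
NEST={'red':(.4737,-.1787),'blue':(.5579,-.1669),'yellow':(.6419,-.1549)}; CY=8.1
def held(c,col,o=None,tol=.004):
    """offset (tool frame mm) of the held thing's coloured face centre from TCP and its angle vs tool x"""
    o=o or get_obs(); W=cloud(c); T=R.from_quat(o['tool_rot']).as_matrix(); L=(W-o['eef_pos'])@T
    h=cv2.cvtColor(c['pixels'],cv2.COLOR_RGB2HSV); m=np.zeros(h.shape[:2],bool)
    for a,b in HUE[col]: m|=(h[...,0]>=a)&(h[...,0]<=b)
    m&=(h[...,1]>110)&(h[...,2]>40)&(abs(L[...,2])<.05)&(np.hypot(L[...,0],L[...,1])<.06)
    zt=np.median(L[m][:,2]); m&=abs(L[...,2]-zt)<tol
    m=cv2.morphologyEx(m.astype(np.uint8),cv2.MORPH_OPEN,np.ones((3,3)))>0
    (cx,cy),(w,hh),a=cv2.minAreaRect((L[m][:,:2]*1000).astype(np.float32))
    if w<hh: a+=90; w,hh=hh,w
    a=(a+90)%180-90
    print('held',col,'c',np.round([cx,cy],1),'wh',np.round([w,hh],1),'ang vs tool x',round(a,1),'z',round(zt*1000,1)); return cx/1000,cy/1000,a
E
python3 - <<'E'
from h import *
c=cam('wrist'); held(c,'red')
goto(*NEST['red'],.10,CY); goto(*NEST['red'],.0105,CY)
E
```

```text
held red c [-0.6 -0.5] wh [61.1 36. ] ang vs tool x 0.2 z -8.3
goto [ 0.4737 -0.1787  0.1   ] slide [ 1.35 -7.57  9.8 ] spin 0.2 yaw now 8.3 j6 1.11
goto [ 0.4737 -0.1787  0.0105] slide [ 1.34 -7.56 18.75] spin 0.2 yaw now 8.3 j6 1.11
```

{"name": "arm_command", "arguments": {"slide": [[0.7,-3.8,3],[1.4,-7.5,7],[1.4,-7.5,12],[1.4,-7.5,14.5],[1.4,-7.5,14.5]], "spin": [0,0,0,0,0]}}

```text
clock: 6.95
eef_pos: [0.4728, -0.1759, 0.0515]
tool_rot: [0.653, 0.758, -0.001, -0.003]
ft_force: [-0.7, 0.2, -0.3]
grip_width: 0.0344
grasp_force: 60.1
```

```bash
python3 - <<'E'
from h import *
print(get_obs()['ft_force']); goto(*NEST['red'],.0115,CY)
E
```

```text
[-0.69454765  0.20423907 -0.29373878]
goto [ 0.4737 -0.1787  0.0115] slide [-0.3   0.07  4.  ] spin 0.4 yaw now 8.5 j6 1.07
```

{"name": "arm_command", "arguments": {"slide": [[0,0,1],[0,0,1.5],[0,0,1.5],[0,0,1.5],[0,0,1.5]], "spin": [0,0,0,0,0]}}

```text
clock: 7.58
eef_pos: [0.4752, -0.1783, 0.0387]
tool_rot: [0.654, 0.757, 0.0, 0.0]
ft_force: [-0.5, -0.3, -0.7]
grip_width: 0.0338
grasp_force: 60.1
```

```bash
python3 - <<'E'
from h import *
o=get_obs();print(o['ft_force'],o['eef_pos']); goto(*NEST['red'],.0115,CY)
E
```

```text
[-0.53401803 -0.29093064 -0.67623524] [ 0.47515541 -0.17831329  0.03869155]
goto [ 0.4737 -0.1787  0.0115] slide [-0.02 -0.15  2.72] spin 0.3 yaw now 8.4 j6 1.07
```

{"name": "arm_command", "arguments": {"slide": [[0,-0.1,1],[0,-0.1,2],[0,-0.1,2.6],[0,-0.1,2.6],[0,-0.1,2.6]], "spin": [0,0,0,0,0]}}

```text
clock: 8.2
eef_pos: [0.474, -0.1783, 0.0123]
tool_rot: [0.654, 0.757, 0.0, 0.0]
ft_force: [0.4, -0.3, -1.3]
grip_width: 0.034
grasp_force: 60.1
```

{"name": "arm_command", "arguments": {"slide": [[0,0,0],[0,0,0],[0,0,0],[0,0,0],[0,0,0]], "spin": [0,0,0,0,0], "jaw": 5}}

```text
clock: 8.82
eef_pos: [0.476, -0.1787, 0.0135]
tool_rot: [0.653, 0.757, 0.001, 0.002]
ft_force: [5.6, 0.5, 3.3]
grip_width: 0.0504
grasp_force: 2.1
```

{"name": "arm_command", "arguments": {"slide": [[0,0,-3],[0,0,-9],[3,-0.5,-13],[7,-1.0,-16],[12,-1.5,-17]], "spin": [0,0,0,0,0]}}

```text
clock: 9.45
eef_pos: [0.4411, -0.0614, 0.184]
tool_rot: [0.654, 0.756, 0.0, 0.001]
ft_force: [0.2, 1.0, 0.6]
grip_width: 0.0502
grasp_force: 0.0
```

```bash
python3 - <<'E'
from h import *
c=cam('wrist','w3.png'); face(c,'red',.018,NEST['red'],.045,tol=.004)
for col,n in [('blue',(.417,.186)),('yellow',(.6265,.1753))]: face(c,col,.0122,n)
goto(.417,.186,.1,-26.5)
E
```

```text
red c [ 473.2 -176.6] mean [ 473.1 -178.2] wh [71.3 48.3] ang -81.3 z 18.0 1598
blue none
yellow none
goto [0.417 0.186 0.1  ] slide [24.26  1.45  8.51] spin 35.1 yaw now 8.6 j6 1.29
```

{"name": "arm_command", "arguments": {"slide": [[5,0.3,2],[10,0.6,4],[15,0.9,6],[20,1.2,8],[24.3,1.5,9.5]], "spin": [7,14,21,28,35], "jaw": 6}}

```text
clock: 10.12
eef_pos: [0.4191, 0.1814, 0.0859]
tool_rot: [0.852, 0.524, -0.002, 0.0]
ft_force: [0.7, -0.3, 0.4]
grip_width: 0.0602
grasp_force: 0.0
```

{"name": "arm_command", "arguments": {"slide": [[0,0,1],[0,0,1],[0,0,1],[0,0,1],[0,0,1]], "spin": [0,0,0,0,0]}}

```text
clock: 10.75
eef_pos: [0.4215, 0.1803, 0.0778]
tool_rot: [0.851, 0.525, 0.0, 0.0]
ft_force: [0.3, -0.8, 0.1]
grip_width: 0.0597
grasp_force: 0.0
```

```bash
python3 - <<'E'
from h import *
c=cam('wrist')
f=face(c,'blue',.0122,(.417,.186)); goto(f[0],f[1],.003,f[2]+90)
E
```

```text
blue c [417.5 186.3] mean [418.2 187.5] wh [60. 36.] ang 63.1 z 12.1 3715
goto [0.4175 0.1863 0.003 ] slide [ 0.34 -0.62  7.47] spin 0.2 yaw now -26.7 j6 2.44
```

{"name": "arm_command", "arguments": {"slide": [[0.3,-0.6,2],[0.3,-0.6,5],[0.3,-0.6,7.4],[0.3,-0.6,7.4],[0.3,-0.6,7.4]], "spin": [0,0,0,0,0]}}

```text
clock: 11.42
eef_pos: [0.4176, 0.1864, 0.0041]
tool_rot: [0.851, 0.525, 0.001, 0.0]
ft_force: [0.0, -0.4, 0.3]
grip_width: 0.0601
grasp_force: 0.0
```

{"name": "arm_command", "arguments": {"slide": [[0,0,0],[0,0,0],[0,0,0],[0,0,0],[0,0,0]], "spin": [0,0,0,0,0], "jaw": 2}}

```text
clock: 12.05
eef_pos: [0.4181, 0.1867, 0.0048]
tool_rot: [0.851, 0.525, 0.001, 0.0]
ft_force: [-0.6, -0.5, 5.2]
grip_width: 0.034
grasp_force: 59.8
```

{"name": "arm_command", "arguments": {"slide": [[0,0,-4],[0,0,-9],[0,0,-14],[0,0,-19],[0,0,-19.5]], "spin": [0,0,-10,-20,-30]}}

```text
clock: 12.68
eef_pos: [0.4195, 0.1874, 0.2034]
tool_rot: [0.684, 0.73, 0.005, 0.002]
ft_force: [0.1, 0.4, -1.3]
grip_width: 0.0339
grasp_force: 63.8
```

```bash
python3 - <<'E'
from h import *
goto(*NEST['blue'],.20,CY)
E
```

```text
goto [ 0.5579 -0.1669  0.2   ] slide [-36.25  11.51   0.32] spin -4.4 yaw now 3.7 j6 1.93
```

{"name": "arm_command", "arguments": {"slide": [[-5.5,1.7,0],[-11,3.5,0],[-16.5,5.2,0],[-22,7,0],[-27.5,8.7,0]], "spin": [-4,-4,-4,-4,-4]}}

```text
clock: 13.3
eef_pos: [0.5206, -0.085, 0.1991]
tool_rot: [0.66, 0.751, 0.001, 0.001]
ft_force: [1.3, 0.8, -0.7]
grip_width: 0.0338
grasp_force: 63.8
```

{"name": "arm_command", "arguments": {"slide": [[-5,1.5,0],[-8.7,2.8,2],[-8.7,2.8,4],[-8.7,2.8,4],[-8.7,2.8,4]], "spin": [0,0,0,0,0]}}

```text
clock: 13.92
eef_pos: [0.5592, -0.1656, 0.1594]
tool_rot: [0.66, 0.751, 0.0, 0.001]
ft_force: [0.1, -0.0, -0.8]
grip_width: 0.0341
grasp_force: 63.7
```

```bash
python3 - <<'E'
from h import *
c=cam('wrist'); held(c,'blue')
goto(*NEST['blue'],.0125,CY)
E
```

```text
held blue c [-0.6 -0.5] wh [61.  36.3] ang vs tool x -0.1 z -6.7
goto [ 0.5579 -0.1669  0.0125] slide [-0.1  -0.2  14.72] spin -0.7 yaw now 7.4 j6 1.15
```

{"name": "arm_command", "arguments": {"slide": [[0,-0.2,4],[0,-0.2,9],[0,-0.2,11.5],[0,-0.2,11.5],[0,-0.2,11.5]], "spin": [-0.7,-0.7,-0.7,-0.7,-0.7]}}

```text
clock: 14.6
eef_pos: [0.5585, -0.1662, 0.0454]
tool_rot: [0.655, 0.755, 0.001, 0.002]
ft_force: [-0.1, 0.5, -0.7]
grip_width: 0.0337
grasp_force: 63.7
```

```bash
python3 - <<'E'
from h import *
goto(*NEST['blue'],.0125,CY)
E
```

```text
goto [ 0.5579 -0.1669  0.0125] slide [-0.06 -0.08  3.29] spin 0.0 yaw now 8.1 j6 1.14
```

{"name": "arm_command", "arguments": {"slide": [[0,0,1.2],[0,0,2.4],[0,0,3.3],[0,0,3.3],[0,0,3.3]], "spin": [0,0,0,0,0]}}

```text
clock: 15.22
eef_pos: [0.5567, -0.1661, 0.0109]
tool_rot: [0.656, 0.755, -0.0, -0.0]
ft_force: [-3.0, 1.1, 7.2]
grip_width: 0.0339
grasp_force: 64.6
```

{"name": "arm_command", "arguments": {"slide": [[0,0,0],[0,0,0],[0,0,0],[0,0,0],[0,0,0]], "spin": [0,0,0,0,0], "jaw": 4.4}}

```text
clock: 15.85
eef_pos: [0.557, -0.1661, 0.0102]
tool_rot: [0.656, 0.755, -0.0, -0.0]
ft_force: [0.8, 1.0, -0.2]
grip_width: 0.0438
grasp_force: 0.0
```

{"name": "arm_command", "arguments": {"slide": [[0,0,-3],[0,0,-9],[3,0,-13],[7,0,-16],[12,0,-17]], "spin": [0,0,0,0,0]}}

```text
clock: 16.48
eef_pos: [0.5415, -0.0469, 0.183]
tool_rot: [0.656, 0.755, 0.002, 0.002]
ft_force: [0.1, 0.6, 0.6]
grip_width: 0.0436
grasp_force: 0.0
```

```bash
python3 - <<'E'
from h import *
c=cam('wrist','w3.png'); 
for k in('red','blue'): face(c,k,.018,NEST[k],.04,tol=.002)
goto(.6265,.1755,.1,-27.5)
E
```

```text
red c [ 462.2 -165.3] mean [ 459.6 -162.3] wh [30.7 17.6] ang -82.4 z 18.0 226
blue c [ 555.8 -168.6] mean [ 555.9 -166.9] wh [62.5 36.3] ang -83.0 z 17.9 1338
goto [0.6265 0.1755 0.1   ] slide [20.12 11.64  8.48] spin 35.8 yaw now 8.3 j6 1.35
```

{"name": "arm_command", "arguments": {"slide": [[4,2.3,1],[8,4.6,3],[12,6.9,5],[16,9.2,7],[20,11.6,9]], "spin": [7,14,21,28,35.8], "jaw": 6}}

```text
clock: 17.15
eef_pos: [0.6273, 0.1682, 0.0895]
tool_rot: [0.857, 0.515, -0.0, 0.0]
ft_force: [0.9, 0.1, 0.0]
grip_width: 0.0599
grasp_force: 0.0
```

{"name": "arm_command", "arguments": {"slide": [[0,0,1],[0,0,1],[0,0,1],[0,0,1],[0,0,1]], "spin": [0,0,0,0,0]}}

```text
clock: 17.77
eef_pos: [0.6273, 0.1663, 0.0813]
tool_rot: [0.856, 0.517, 0.001, 0.0]
ft_force: [0.0, 0.8, -0.1]
grip_width: 0.0601
grasp_force: 0.0
```

```bash
python3 - <<'E'
from h import *
c=cam('wrist')
f=face(c,'yellow',.0122,(.6265,.1755)); goto(f[0],f[1],.003,f[2]+90)
E
```

```text
yellow c [627.1 175.6] mean [627.9 177. ] wh [60.1 36. ] ang 62.8 z 12.0 3647
goto [0.6271 0.1756 0.003 ] slide [ 0.8  -0.44  7.81] spin -0.6 yaw now -27.8 j6 2.31
```

View pics/w3.png

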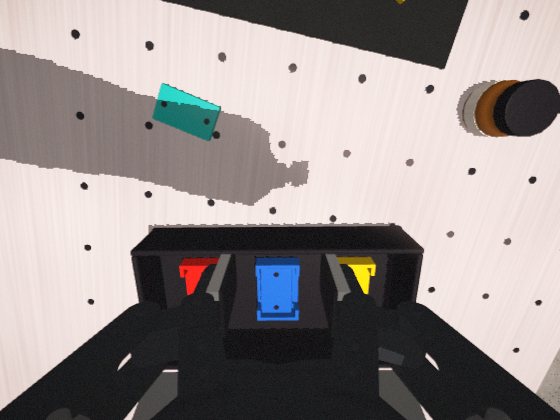

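The blue plate sits in its nest at (277,290), and the finger hides most of red. Next, the yellow plate.

{"name": "arm_command", "arguments": {"slide": [[0.8,-0.4,2],[0.8,-0.4,5],[0.8,-0.4,7.7],[0.8,-0.4,7.7],[0.8,-0.4,7.7]], "spin": [-0.6,-0.6,-0.6,-0.6,-0.6]}}

```text
clock: 18.45
eef_pos: [0.6279, 0.176, 0.0045]
tool_rot: [0.853, 0.521, 0.001, 0.0]
ft_force: [0.4, 0.3, 0.1]
grip_width: 0.0598
grasp_force: 0.0
```

{"name": "arm_command", "arguments": {"slide": [[0,0,0],[0,0,0],[0,0,0],[0,0,0],[0,0,0]], "spin": [0,0,0,0,0], "jaw": 2}}

```text
clock: 19.08
eef_pos: [0.6285, 0.1763, 0.0054]
tool_rot: [0.853, 0.522, 0.002, 0.001]
ft_force: [-0.7, 0.3, 6.6]
grip_width: 0.0342
grasp_force: 60.4
```

{"name": "arm_command", "arguments": {"slide": [[0,0,-4],[0,0,-9],[0,0,-14],[0,0,-19],[0,0,-19.5]], "spin": [0,0,-10,-20,-30]}}

```text
clock: 19.7
eef_pos: [0.6295, 0.1767, 0.2043]
tool_rot: [0.687, 0.727, 0.004, 0.003]
ft_force: [-0.3, -1.1, -1.1]
grip_width: 0.0341
grasp_force: 60.1
```

```bash
python3 - <<'E'
from h import *
goto(*NEST['yellow'],.20,CY)
E
```

```text
goto [ 0.6419 -0.1549  0.2   ] slide [-33.17  -0.62   0.35] spin -4.9 yaw now 3.2 j6 1.79
```

{"name": "arm_command", "arguments": {"slide": [[-5.5,-0.1,0],[-11,-0.2,0],[-16.5,-0.3,0],[-22,-0.4,0],[-27.5,-0.5,0]], "spin": [-4,-4.9,-4.9,-4.9,-4.9]}}

```text
clock: 20.32
eef_pos: [0.6355, -0.1006, 0.1984]
tool_rot: [0.657, 0.753, 0.0, -0.0]
ft_force: [0.8, 0.9, 0.2]
grip_width: 0.0339
grasp_force: 60.0
```

{"name": "arm_command", "arguments": {"slide": [[-5,-0.4,0],[-5.7,-0.5,2],[-5.7,-0.5,4],[-5.7,-0.5,4],[-5.7,-0.5,4]], "spin": [0,0,0,0,0]}}

```text
clock: 20.95
eef_pos: [0.6389, -0.1559, 0.159]
tool_rot: [0.657, 0.754, 0.0, 0.0]
ft_force: [0.9, 0.4, -0.2]
grip_width: 0.0344
grasp_force: 60.0
```

```bash
python3 - <<'E'
from h import *
c=cam('wrist'); held(c,'yellow')
goto(*NEST['yellow'],.0115,CY)
E
```

```text
held yellow c [-0.7 -0.7] wh [60.2 35.9] ang vs tool x 0.1 z -6.0
goto [ 0.6419 -0.1549  0.0115] slide [ 0.07  0.25 14.8 ] spin -0.3 yaw now 7.8 j6 1.2
```

{"name": "arm_command", "arguments": {"slide": [[0.1,0.3,4],[0.1,0.3,9],[0.1,0.3,11.5],[0.1,0.3,11.5],[0.1,0.3,11.5]], "spin": [-0.3,-0.3,-0.3,-0.3,-0.3]}}

```text
clock: 21.62
eef_pos: [0.6431, -0.1549, 0.0455]
tool_rot: [0.655, 0.755, 0.001, 0.002]
ft_force: [0.2, -0.2, -0.7]
grip_width: 0.0338
grasp_force: 60.0
```

```bash
python3 - <<'E'
from h import *
goto(*NEST['yellow'],.012,CY)
E
```

```text
goto [ 0.6419 -0.1549  0.012 ] slide [ 0.02 -0.13  3.35] spin -0.0 yaw now 8.1 j6 1.19
```

{"name": "arm_command", "arguments": {"slide": [[0.1,-0.1,1.2],[0.1,-0.1,2.4],[0.1,-0.1,3.3],[0.1,-0.1,3.3],[0.1,-0.1,3.3]], "spin": [0,0,0,0,0]}}

```text
clock: 22.25
eef_pos: [0.6402, -0.1538, 0.0115]
tool_rot: [0.656, 0.755, 0.0, 0.0]
ft_force: [-4.1, 0.5, 7.3]
grip_width: 0.034
grasp_force: 60.9
```

{"name": "arm_command", "arguments": {"slide": [[0,0,0],[0,0,0],[0,0,0],[0,0,0],[0,0,0]], "spin": [0,0,0,0,0], "jaw": 4.4}}

```text
clock: 22.88
eef_pos: [0.6397, -0.1539, 0.0099]
tool_rot: [0.656, 0.755, -0.0, -0.0]
ft_force: [-4.0, -0.4, 1.1]
grip_width: 0.044
grasp_force: 0.0
```

{"name": "arm_command", "arguments": {"slide": [[0,0,-3],[0,0,-9],[0,-2,-14],[0,-5,-18],[0,-8.5,-20]], "spin": [0,0,0,0,0]}}

```text
clock: 23.5
eef_pos: [0.5579, -0.1662, 0.2135]
tool_rot: [0.655, 0.755, 0.002, 0.003]
ft_force: [-0.4, -0.2, 0.7]
grip_width: 0.0435
grasp_force: 0.0
```

```bash
python3 - <<'E'
from h import *
c=cam('wrist','w4.png'); 
for k in NEST: face(c,k,.018,NEST[k],.045,tol=.002)
t=cam('top')
for col,n in [('red',(.605,.30)),('blue',(.516,.292)),('yellow',(.413,.305))]: face(t,col,.0105,n,tol=.006)
goto(.603,.300,.1,13.3)
E
```

```text
red c [ 473.3 -177.5] mean [ 473.4 -176.7] wh [59.2 36.3] ang -82.6 z 18.1 1561
blue c [ 556.1 -166.8] mean [ 556.  -165.9] wh [60.2 35.8] ang -82.0 z 18.0 1571
yellow c [ 639.6 -155.5] mean [ 639.6 -154.7] wh [59.5 36.4] ang -81.9 z 17.9 1493
red c [596.4 294.2] mean [596.3 292.7] wh [65.9 29.1] ang -53.9 z 10.3 96
blue c [505.  291.8] mean [504.3 292.4] wh [35.9 11.1] ang -87.4 z 10.5 62
yellow c [413.8 299.6] mean [415.2 301.3] wh [49.9 35.5] ang 87.5 z 10.4 141
goto [0.603 0.3   0.1  ] slide [45.58 11.08 11.39] spin -5.3 yaw now 8.0 j6 1.14
```

View pics/w4.png

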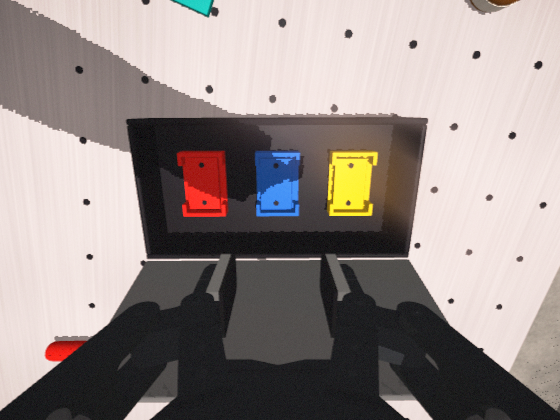

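All three plates are flat in their nests: red (204,184), blue (277,183), yellow (352,184). Brackets next, red first.

{"name": "arm_command", "arguments": {"slide": [[5.8,1.4,0],[11.6,2.8,0],[17.4,4.2,1],[23.2,5.6,2],[29,7,3]], "spin": [-1,-2,-3,-4,-5], "jaw": 4}}

```text
clock: 24.22
eef_pos: [0.5857, 0.1338, 0.1793]
tool_rot: [0.622, 0.783, 0.001, 0.0]
ft_force: [0.8, -0.2, 0.3]
grip_width: 0.0402
grasp_force: 0.0
```

{"name": "arm_command", "arguments": {"slide": [[5.8,1.4,2],[11.6,2.8,5],[16,5.5,8.5],[16,5.5,8.5],[16,5.5,8.5]], "spin": [0,0,0,0,0]}}

```text
clock: 24.85
eef_pos: [0.6019, 0.3, 0.0939]
tool_rot: [0.622, 0.783, -0.001, -0.0]
ft_force: [-0.2, -0.5, 0.4]
grip_width: 0.0398
grasp_force: 0.0
```

```bash
python3 - <<'E'
from h import *
c=cam('wrist')
f=face(c,'red',.0105,(.603,.3)); goto(f[0],f[1],.016,f[2]+90)
E
```

```text
red c [615.2 333.7] mean [612.4 332.8] wh [58.6 35.6] ang -76.7 z 10.0 1719
goto [0.6152 0.3337 0.016 ] slide [3.07 2.   7.94] spin -0.2 yaw now 13.1 j6 1.8
```

The red bracket was knocked about 35 mm aside. I'll follow it and re-measure.

{"name": "arm_command", "arguments": {"slide": [[1.5,1,0],[3.1,2,1],[3.1,2,2],[3.1,2,2],[3.1,2,2]], "spin": [0,0,0,0,0]}}

```text
clock: 25.52
eef_pos: [0.6148, 0.333, 0.076]
tool_rot: [0.623, 0.783, 0.0, 0.0]
ft_force: [-0.2, 0.4, 0.4]
grip_width: 0.04
grasp_force: 0.0
```

```bash
python3 - <<'E'
from h import *
c=cam('wrist','w5.png')
f=face(c,'red',.0105,(.615,.333)); goto(f[0],f[1],.016,f[2]+90)
W=cloud(c); print('web top', np.nanpercentile(W[(np.hypot(W[...,0]-f[0],W[...,1]-f[1])<.02)&(W[...,2]<.05)][:,2],[50,95]))
E
```

```text
red c [614.8 334.2] mean [613.7 337.8] wh [60.1 36. ] ang -76.5 z 10.0 2187
goto [0.6148 0.3342 0.016 ] slide [0.09 0.01 6.01] spin -0.5 yaw now 13.0 j6 1.84
web top [0.0109521  0.03467448]
```

View pics/w5.png

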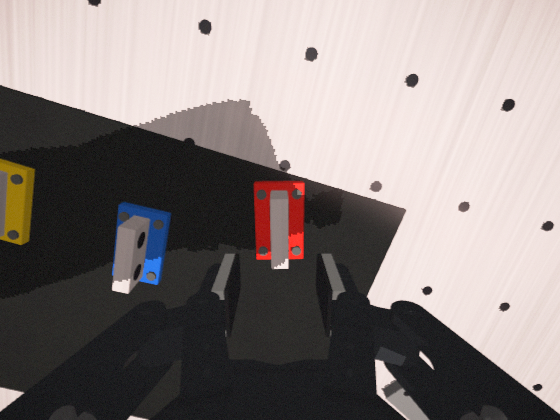

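The red bracket stands upright on the mat between the fingers at (280,222).

{"name": "arm_command", "arguments": {"slide": [[0.1,0,2],[0.1,0,4],[0.1,0,5.9],[0.1,0,5.9],[0.1,0,5.9]], "spin": [-0.5,-0.5,-0.5,-0.5,-0.5]}}

```text
clock: 26.2
eef_pos: [0.6148, 0.3353, 0.0169]
tool_rot: [0.619, 0.786, 0.0, 0.0]
ft_force: [-0.0, -0.5, 0.1]
grip_width: 0.04
grasp_force: 0.0
```

{"name": "arm_command", "arguments": {"slide": [[0,0,0],[0,0,0],[0,0,0],[0,0,0],[0,0,0]], "spin": [0,0,0,0,0], "jaw": 0.5}}

```text
clock: 26.82
eef_pos: [0.6152, 0.3356, 0.0176]
tool_rot: [0.619, 0.786, 0.001, 0.0]
ft_force: [-0.0, 0.2, 5.8]
grip_width: 0.0102
grasp_force: 63.2
```

{"name": "arm_command", "arguments": {"slide": [[0,0,-4],[0,0,-9],[0,0,-14],[0,0,-18.5],[0,0,-18.5]], "spin": [0,0,5,5,5]}}

```text
clock: 27.45
eef_pos: [0.6163, 0.3362, 0.2064]
tool_rot: [0.652, 0.758, 0.004, 0.002]
ft_force: [-0.3, 0.9, -0.9]
grip_width: 0.0103
grasp_force: 62.4
```

```bash
python3 - <<'E'
from h import *
goto(*NEST['red'],.20,CY)
E
```

```text
goto [ 0.4737 -0.1787  0.2   ] slide [-48.79 -21.79   0.31] spin 0.5 yaw now 8.6 j6 1.92
```

{"name": "arm_command", "arguments": {"slide": [[-5.4,-2.4,0],[-10.8,-4.8,0],[-16.2,-7.2,0],[-21.6,-9.6,0],[-27,-12,0]], "spin": [0.5,0.5,0.5,0.5,0.5]}}

```text
clock: 28.08
eef_pos: [0.534, 0.0485, 0.1993]
tool_rot: [0.655, 0.755, -0.001, -0.001]
ft_force: [0.3, 0.2, -0.8]
grip_width: 0.0104
grasp_force: 62.3
```

{"name": "arm_command", "arguments": {"slide": [[-5.4,-2.4,0],[-10.8,-4.8,0],[-16.2,-7.2,0],[-21.7,-9.8,1],[-21.7,-9.8,2]], "spin": [0,0,0,0,0]}}

```text
clock: 28.7
eef_pos: [0.4668, -0.1817, 0.1793]
tool_rot: [0.658, 0.753, -0.001, -0.001]
ft_force: [0.4, 1.1, -1.2]
grip_width: 0.0103
grasp_force: 62.3
```

{"name": "arm_command", "arguments": {"slide": [[0,0,3],[0,0,3],[0,0,3],[0,0,3],[0,0,3]], "spin": [0,0,0,0,0]}}

```text
clock: 29.32
eef_pos: [0.4701, -0.1782, 0.1522]
tool_rot: [0.655, 0.755, 0.0, 0.001]
ft_force: [-0.6, 0.0, -0.5]
grip_width: 0.0108
grasp_force: 62.3
```

```bash
python3 - <<'E'
from h import *
c=cam('wrist'); held(c,'red')
goto(*NEST['red'],.033,CY)
E
```

```text
held red c [14.6 -0.2] wh [36.  29.3] ang vs tool x -89.8 z 7.6
goto [ 0.4737 -0.1787  0.033 ] slide [-0.09  0.35 11.91] spin 0.0 yaw now 8.1 j6 1.07
```

{"name": "arm_command", "arguments": {"slide": [[0,0.4,4],[0,0.4,8],[0,0.4,8.5],[0,0.4,8.5],[0,0.4,8.5]], "spin": [0,0,0,0,0]}}

```text
clock: 30.0
eef_pos: [0.4749, -0.1784, 0.0682]
tool_rot: [0.656, 0.755, 0.001, 0.002]
ft_force: [0.1, -0.8, -1.5]
grip_width: 0.0105
grasp_force: 62.3
```

```bash
python3 - <<'E'
from h import *
goto(*NEST['red'],.0345,CY)
E
```

```text
goto [ 0.4737 -0.1787  0.0345] slide [-0.01 -0.14  3.37] spin -0.0 yaw now 8.1 j6 1.07
```

{"name": "arm_command", "arguments": {"slide": [[0.1,0,1.2],[0.1,0,2.4],[0.1,0,3.3],[0.1,0,3.3],[0.1,0,3.3]], "spin": [0,0,0,0,0]}}

```text
clock: 30.62
eef_pos: [0.4729, -0.1767, 0.0336]
tool_rot: [0.656, 0.755, -0.0, -0.0]
ft_force: [-1.0, 1.2, 7.1]
grip_width: 0.0107
grasp_force: 63.3
```

```bash
python3 - <<'E'
from h import *
goto(*NEST['red'],.0336,CY);print(get_obs()['ft_force'])
E
```

```text
goto [ 0.4737 -0.1787  0.0336] slide [-0.21  0.05 -0.  ] spin -0.0 yaw now 8.1 j6 1.07
[-0.9904624   1.2247992   7.07880051]
```

Touching down with 7 N at seat height. Release, rise, and look.

{"name": "arm_command", "arguments": {"slide": [[0,0,0],[0,0,0],[0,0,0],[0,0,0],[0,0,0]], "spin": [0,0,0,0,0], "jaw": 2.6}}

```text
clock: 31.25
eef_pos: [0.4732, -0.1768, 0.0332]
tool_rot: [0.656, 0.755, -0.0, -0.0]
ft_force: [0.7, -0.6, 0.4]
grip_width: 0.026
grasp_force: 0.0
```

{"name": "arm_command", "arguments": {"slide": [[0,0,-3],[0,0,-8],[0,0,-13],[0,0,-17],[2,0,-18]], "spin": [0,0,0,0,0]}}

```text
clock: 31.88
eef_pos: [0.4722, -0.1579, 0.2164]
tool_rot: [0.656, 0.754, 0.001, 0.003]
ft_force: [-0.0, 0.5, -0.3]
grip_width: 0.0261
grasp_force: 0.0
```

```bash
python3 - <<'E'
from h import *
c=cam('wrist','w6.png')
face(c,'red',.026,NEST['red'],.045,tol=.003)
c=cam('top')
for col,n in [('blue',(.516,.292)),('yellow',(.413,.305))]: face(c,col,.0105,n,tol=.006)
goto(.5155,.2916,.1,-1.4)
E
```

```text
red c [ 473.1 -178.5] mean [ 470.7 -173.5] wh [72.8 48.6] ang -82.2 z 25.7 1222
blue c [508.2 285.4] mean [507.3 288.1] wh [54.5 22. ] ang -69.6 z 10.5 82
yellow c [415.1 298.4] mean [415.5 301.4] wh [47.1 35.2] ang -88.8 z 10.4 122
goto [0.5155 0.2916 0.1   ] slide [43.62 10.79 11.44] spin 9.6 yaw now 8.2 j6 1.11
```

{"name": "arm_command", "arguments": {"slide": [[5.8,1.4,0],[11.6,2.8,0],[17.4,4.2,1],[23.2,5.6,2],[29,7,3]], "spin": [2,4,6,8,9.6], "jaw": 4}}

```text
clock: 32.6
eef_pos: [0.4976, 0.1417, 0.181]
tool_rot: [0.717, 0.697, -0.002, -0.001]
ft_force: [1.0, -0.1, -0.1]
grip_width: 0.0401
grasp_force: 0.0
```

```bash
python3 - <<'E'
from h import *
goto(.5155,.2916,.085,-1.4)
E
```

```text
goto [0.5155 0.2916 0.085 ] slide [15.04  1.41  9.57] spin -0.2 yaw now -1.6 j6 1.88
```

{"name": "arm_command", "arguments": {"slide": [[5,0.5,3],[10,1,6],[15,1.4,9.5],[15,1.4,9.5],[15,1.4,9.5]], "spin": [0,0,0,0,0]}}

```text
clock: 33.22
eef_pos: [0.5155, 0.2889, 0.0866]
tool_rot: [0.716, 0.698, -0.002, -0.0]
ft_force: [0.2, 0.2, -0.7]
grip_width: 0.04
grasp_force: 0.0
```

```bash
python3 - <<'E'
from h import *
c=cam('wrist')
f=face(c,'blue',.0105,(.5155,.292)); goto(f[0],f[1],.016,f[2]+90)
E
```

```text
blue c [515.7 292.1] mean [515.6 295.6] wh [59.6 36. ] ang 88.7 z 10.0 1975
goto [0.5157 0.2921 0.016 ] slide [ 0.35 -0.07  7.18] spin -0.3 yaw now -1.5 j6 2.11
```

{"name": "arm_command", "arguments": {"slide": [[0.2,-0.1,2],[0.2,-0.1,4.5],[0.2,-0.1,7],[0.2,-0.1,7],[0.2,-0.1,7]], "spin": [-0.3,-0.3,-0.3,-0.3,-0.3]}}

```text
clock: 33.9
eef_pos: [0.5171, 0.2912, 0.02]
tool_rot: [0.715, 0.699, 0.001, 0.0]
ft_force: [0.2, -0.4, 0.4]
grip_width: 0.0401
grasp_force: 0.0
```

{"name": "arm_command", "arguments": {"slide": [[0,0,0],[0,0,0],[0,0,0],[0,0,0],[0,0,0]], "spin": [0,0,0,0,0], "jaw": 0.5}}

```text
clock: 34.52
eef_pos: [0.5172, 0.292, 0.02]
tool_rot: [0.715, 0.7, 0.001, 0.001]
ft_force: [-0.2, -1.2, 6.5]
grip_width: 0.0104
grasp_force: 62.6
```

{"name": "arm_command", "arguments": {"slide": [[0,0,-4],[0,0,-9],[0,0,-14],[0,0,-18.5],[0,0,-18.5]], "spin": [0,0,-5,-10,-10]}}

```text
clock: 35.15
eef_pos: [0.5183, 0.293, 0.2082]
tool_rot: [0.651, 0.759, 0.004, 0.002]
ft_force: [0.9, 0.1, -1.5]
grip_width: 0.0104
grasp_force: 61.7
```

```bash
python3 - <<'E'
from h import *
goto(*NEST['blue'],.20,CY)
E
```

```text
goto [ 0.5579 -0.1669  0.2   ] slide [-46.06  -3.12   0.64] spin 0.7 yaw now 8.8 j6 1.93
```

{"name": "arm_command", "arguments": {"slide": [[-5.8,-0.4,0],[-11.6,-0.8,0],[-17.4,-1.2,0],[-23.2,-1.6,0],[-29,-2,0]], "spin": [0.7,0.7,0.7,0.7,0.7]}}

```text
clock: 35.78
eef_pos: [0.5395, 0.0002, 0.2018]
tool_rot: [0.656, 0.755, -0.001, -0.001]
ft_force: [0.8, 0.2, -1.2]
grip_width: 0.0104
grasp_force: 61.6
```

{"name": "arm_command", "arguments": {"slide": [[-5.8,-0.4,0],[-11.6,-0.8,0],[-17,-1.1,2],[-17,-1.1,5],[-17,-1.1,5]], "spin": [0,0,0,0,0]}}

```text
clock: 36.4
eef_pos: [0.5503, -0.1678, 0.1492]
tool_rot: [0.656, 0.755, -0.002, -0.004]
ft_force: [-0.4, 0.3, -1.9]
grip_width: 0.0105
grasp_force: 61.6
```

{"name": "arm_command", "arguments": {"slide": [[0,0,0],[0,0,0],[0,0,0],[0,0,0],[0,0,0]], "spin": [0,0,0,0,0]}}

```text
clock: 37.02
eef_pos: [0.5536, -0.1678, 0.1536]
tool_rot: [0.655, 0.755, 0.0, 0.0]
ft_force: [0.2, 0.5, -0.3]
grip_width: 0.0102
grasp_force: 61.6
```

```bash
python3 - <<'E'
from h import *
c=cam('wrist'); held(c,'blue')
goto(*NEST['blue'],.037,CY)
E
```

```text
held blue c [14.5 -0.4] wh [36.1 31.9] ang vs tool x -89.9 z 10.0
goto [ 0.5579 -0.1669  0.037 ] slide [ 0.03  0.44 11.65] spin -0.0 yaw now 8.1 j6 1.14
```

{"name": "arm_command", "arguments": {"slide": [[0,0.5,4],[0,0.5,8],[0,0.5,8.3],[0,0.5,8.3],[0,0.5,8.3]], "spin": [0,0,0,0,0]}}

```text
clock: 37.7
eef_pos: [0.56, -0.1678, 0.0724]
tool_rot: [0.656, 0.755, 0.001, 0.002]
ft_force: [0.3, 0.5, -1.2]
grip_width: 0.0104
grasp_force: 61.6
```

{"name": "arm_command", "arguments": {"slide": [[0,0,1.2],[0,0,2.4],[0,0,3.3],[0,0,3.3],[0,0,3.3]], "spin": [0,0,0,0,0]}}

```text
clock: 38.33
eef_pos: [0.5582, -0.1672, 0.0368]
tool_rot: [0.656, 0.755, -0.0, -0.0]
ft_force: [0.2, 0.7, -1.1]
grip_width: 0.0103
grasp_force: 61.8
```

```bash
python3 - <<'E'
from h import *
goto(*NEST['blue'],.036,CY);print(get_obs()['ft_force'])
E
```

```text
goto [ 0.5579 -0.1669  0.036 ] slide [ 0.03 -0.02  0.08] spin -0.0 yaw now 8.1 j6 1.14
[ 0.23951072  0.65712132 -1.08441817]
```

Just above seated. Lower 1 mm, release, rise.

{"name": "arm_command", "arguments": {"slide": [[0,0,0.1],[0,0,0.1],[0,0,0.1],[0,0,0.1],[0,0,0.1]], "spin": [0,0,0,0,0]}}

```text
clock: 38.95
eef_pos: [0.5585, -0.1673, 0.0363]
tool_rot: [0.656, 0.755, 0.0, 0.0]
ft_force: [-0.6, 0.5, -0.6]
grip_width: 0.0101
grasp_force: 61.7
```

{"name": "arm_command", "arguments": {"slide": [[0,0,0],[0,0,0],[0,0,0],[0,0,0],[0,0,0]], "spin": [0,0,0,0,0], "jaw": 2.6}}

```text
clock: 39.58
eef_pos: [0.5585, -0.1672, 0.0363]
tool_rot: [0.656, 0.755, 0.0, 0.0]
ft_force: [-0.7, -0.3, 0.2]
grip_width: 0.0259
grasp_force: 0.0
```

{"name": "arm_command", "arguments": {"slide": [[0,0,-3],[0,0,-8],[0,0,-13],[3,0,-16],[8,-1,-17]], "spin": [0,0,0,0,0]}}

```text
clock: 40.2
eef_pos: [0.5392, -0.0899, 0.209]
tool_rot: [0.657, 0.754, 0.002, 0.002]
ft_force: [-0.0, 0.5, 0.9]
grip_width: 0.0262
grasp_force: 0.0
```

```bash
python3 - <<'E'
from h import *
goto(.414,.3042,.17,-5.7)
E
```

```text
goto [0.414  0.3042 0.17  ] slide [40.77 -6.99  3.79] spin 13.6 yaw now 7.9 j6 1.27
```

{"name": "arm_command", "arguments": {"slide": [[5.8,-1,0],[11.6,-2,1],[17.4,-3,2],[23.2,-4,3],[29,-5,3.8]], "spin": [3,6,9,12,13.6], "jaw": 4}}

```text
clock: 40.83
eef_pos: [0.4462, 0.1923, 0.1682]
tool_rot: [0.741, 0.672, 0.0, 0.0]
ft_force: [1.0, 0.6, -0.6]
grip_width: 0.04
grasp_force: 0.0
```

```bash
python3 - <<'E'
from h import *
goto(.414,.3042,.085,-5.7)
E
```

```text
goto [0.414  0.3042 0.085 ] slide [10.82 -4.31  8.32] spin 0.1 yaw now -5.6 j6 2.08
```

{"name": "arm_command", "arguments": {"slide": [[4,-1.5,3],[8,-3,6],[10.8,-4.3,8.3],[10.8,-4.3,8.3],[10.8,-4.3,8.3]], "spin": [0,0,0,0,0]}}

```text
clock: 41.45
eef_pos: [0.4149, 0.3021, 0.0857]
tool_rot: [0.74, 0.672, 0.0, 0.0]
ft_force: [0.9, 0.4, 0.1]
grip_width: 0.0403
grasp_force: 0.0
```

```bash
python3 - <<'E'
from h import *
c=cam('wrist')
f=face(c,'yellow',.0105,(.414,.304)); goto(f[0],f[1],.018,f[2]+90)
E
```

```text
yellow c [414.2 304.3] mean [414.4 307.7] wh [60.2 35.9] ang 84.7 z 10.0 1956
goto [0.4142 0.3043 0.018 ] slide [ 0.23 -0.15  6.81] spin -0.3 yaw now -5.6 j6 2.3
```

{"name": "arm_command", "arguments": {"slide": [[0.1,-0.1,2],[0.1,-0.1,4.5],[0.1,-0.1,6.8],[0.1,-0.1,6.8],[0.1,-0.1,6.8]], "spin": [0,0,0,0,0]}}

```text
clock: 42.12
eef_pos: [0.415, 0.3033, 0.0187]
tool_rot: [0.741, 0.672, 0.001, 0.0]
ft_force: [1.2, 0.6, 0.8]
grip_width: 0.0399
grasp_force: 0.0
```

{"name": "arm_command", "arguments": {"slide": [[0,0,0],[0,0,0],[0,0,0],[0,0,0],[0,0,0]], "spin": [0,0,0,0,0], "jaw": 0.5}}

```text
clock: 42.75
eef_pos: [0.4147, 0.3039, 0.0187]
tool_rot: [0.74, 0.672, 0.001, 0.0]
ft_force: [-0.4, -1.2, 5.7]
grip_width: 0.0103
grasp_force: 62.4
```

{"name": "arm_command", "arguments": {"slide": [[0,0,-4],[0,0,-9],[0,0,-14],[0,0,-18.5],[0,0,-18.5]], "spin": [0,0,-5,-10,-13.6]}}

```text
clock: 43.38
eef_pos: [0.4158, 0.305, 0.2069]
tool_rot: [0.655, 0.756, 0.004, 0.001]
ft_force: [0.4, 0.5, -1.5]
grip_width: 0.0102
grasp_force: 61.4
```

```bash
python3 - <<'E'
from h import *
goto(*NEST['yellow'],.20,CY)
E
```

```text
goto [ 0.6419 -0.1549  0.2   ] slide [-48.75  15.8    0.61] spin 0.1 yaw now 8.2 j6 2.06
```

{"name": "arm_command", "arguments": {"slide": [[-5.5,1.8,0],[-11,3.6,0],[-16.5,5.4,0],[-22,7.2,0],[-27.5,9,0]], "spin": [0,0,0,0,0]}}

```text
clock: 44.0
eef_pos: [0.5419, 0.0422, 0.2023]
tool_rot: [0.655, 0.755, 0.0, -0.0]
ft_force: [0.6, 1.0, -0.9]
grip_width: 0.0107
grasp_force: 61.4
```

{"name": "arm_command", "arguments": {"slide": [[-5.5,1.8,0],[-11,3.6,0],[-16.5,5.4,0],[-21.2,6.8,2],[-21.2,6.8,5]], "spin": [0,0,0,0,0]}}

```text
clock: 44.62
eef_pos: [0.6401, -0.1608, 0.1517]
tool_rot: [0.657, 0.754, 0.0, 0.001]
ft_force: [-0.5, 0.7, -1.7]
grip_width: 0.0105
grasp_force: 61.4
```

{"name": "arm_command", "arguments": {"slide": [[0,0,0],[0,0,0],[0,0,0],[0,0,0],[0,0,0]], "spin": [0,0,0,0,0]}}

```text
clock: 45.25
eef_pos: [0.6389, -0.1563, 0.1532]
tool_rot: [0.655, 0.755, 0.0, 0.001]
ft_force: [0.8, 0.2, -0.7]
grip_width: 0.0106
grasp_force: 61.4
```

```bash
python3 - <<'E'
from h import *
c=cam('wrist'); held(c,'yellow')
goto(*NEST['yellow'],.036,CY)
E
```

```text
held yellow c [15.  -0.3] wh [36.1 32. ] ang vs tool x 89.9 z 8.6
goto [ 0.6419 -0.1549  0.036 ] slide [ 0.1   0.32 11.69] spin 0.0 yaw now 8.1 j6 1.19
```

{"name": "arm_command", "arguments": {"slide": [[0,0.3,4],[0,0.3,8],[0,0.3,8.4],[0,0.3,8.4],[0,0.3,8.4]], "spin": [0,0,0,0,0]}}

```text
clock: 45.92
eef_pos: [0.6432, -0.1566, 0.0708]
tool_rot: [0.656, 0.755, 0.001, 0.002]
ft_force: [0.1, -0.4, -0.8]
grip_width: 0.0099
grasp_force: 61.4
```

{"name": "arm_command", "arguments": {"slide": [[0,0,1.2],[0,0,2.4],[0,0,3.3],[0,0,3.3],[0,0,3.3]], "spin": [0,0,0,0,0]}}

```text
clock: 46.55
eef_pos: [0.6413, -0.1561, 0.0348]
tool_rot: [0.656, 0.755, -0.0, -0.0]
ft_force: [0.1, 0.8, -0.2]
grip_width: 0.0102
grasp_force: 61.9
```

```bash
python3 - <<'E'
from h import *
goto(*NEST['yellow'],.0347,CY);print(get_obs()['ft_force'])
E
```

```text
goto [ 0.6419 -0.1549  0.0347] slide [0.11 0.07 0.01] spin -0.0 yaw now 8.1 j6 1.19
[ 0.10180389  0.82806288 -0.20399229]
```

Release, rise over the middle nest and inspect.

{"name": "arm_command", "arguments": {"slide": [[0,0,0],[0,0,0],[0,0,0],[0,0,0],[0,0,0]], "spin": [0,0,0,0,0], "jaw": 2.6}}

```text
clock: 47.18
eef_pos: [0.6416, -0.1562, 0.0354]
tool_rot: [0.656, 0.755, 0.0, 0.0]
ft_force: [0.5, -0.3, -0.4]
grip_width: 0.0258
grasp_force: 0.0
```

{"name": "arm_command", "arguments": {"slide": [[0,0,-3],[0,0,-8],[0,-2,-13],[0,-5,-17],[0,-8.5,-19]], "spin": [0,0,0,0,0]}}

```text
clock: 47.8
eef_pos: [0.558, -0.1685, 0.2283]
tool_rot: [0.655, 0.755, 0.001, 0.002]
ft_force: [-0.1, -0.1, 0.5]
grip_width: 0.026
grasp_force: 0.0
```

```bash
cat >> h.py <<'E'
def webs(c):
    W=cloud(c)
    for k,n in NEST.items():
        m=(np.hypot(W[...,0]-n[0],W[...,1]-n[1])<.036)&(W[...,2]>.044)&(W[...,2]<.06); p=W[m]
        if len(p)<20: print(k,'no web'); continue
        (cx,cy),(w,h),a=cv2.minAreaRect((p[:,:2]*1000).astype(np.float32))
        if w<h: a+=90; w,h=h,w
        d=np.array([cx,cy])-1000*np.array(n); t=np.radians(CY)
        print(k,'web c',np.round([cx,cy],1),'along case y/-x',np.round([d@[np.cos(t),np.sin(t)],d@[-np.sin(t),np.cos(t)]],1),'wh',np.round([w,h],1),'ang',round((a+90)%180-90,1),'z',np.round(np.percentile(p[:,2],[5,50,95])*1000,1))
E
python3 - <<'E'
from h import *
c=cam('wrist','w7.png'); webs(c)
for k in NEST: face(c,k,.0265,NEST[k],.045,tol=.0013)
c=cam('top','t7.png'); W=cloud(c)
m=(W[...,2]>.07)&(W[...,2]<.25)&(W[...,1]<-.2)&(W[...,1]>-.33)&(W[...,0]>.43)&(W[...,0]<.68)
p=W[m]; t=np.radians(CY); s=-(p-[.5579,-.1669,0])@np.array([-np.sin(t),np.cos(t),0]); # case +x coordinate
for z in(.08,.11,.14,.17,.2): q=abs(p[:,2]-z)<.006; print(z,q.sum(),np.round(np.percentile(s[q],[5,50,95]),4) if q.any() else '')
E
```

```text
red web c [ 472.5 -178. ] along case y/-x [-1.1  0.9] wh [50.2 12.5] ang -82.3 z [46.3 50.  51.3]
blue web c [ 557.3 -167.4] along case y/-x [-0.6 -0.4] wh [50.  11.2] ang -82.0 z [48.7 49.9 51.1]
yellow web c [ 639.9 -155.8] along case y/-x [-2.1 -0.6] wh [50.1 12.6] ang -81.2 z [45.7 49.7 51. ]
red c [ 472.5 -177.9] mean [ 475.6 -170.4] wh [59.5 35.7] ang -81.8 z 26.2 422
blue c [ 557.3 -167.8] mean [ 558.5 -168.9] wh [58.8 35.3] ang -81.2 z 26.1 405
yellow c [ 639.2 -151.1] mean [ 631.5 -152.6] wh [48.5 34.7] ang -81.6 z 26.2 217
0.08 0 
0.11 0 
0.14 18 [0.0842 0.0859 0.0874]
0.17 85 [0.0898 0.0923 0.1362]
0.2 161 [0.0953 0.0981 0.1026]
```

View pics/w7.png

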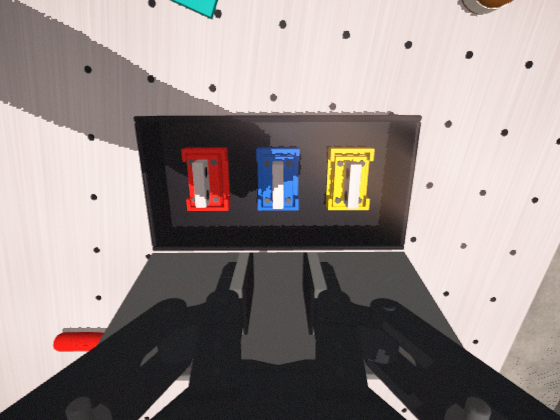

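All three brackets stand upright on their plates (web tops level at 51 mm, under 2.5 mm off centre), at (201,183), (278,184) and (353,183). Next I'll go behind the lid, beside the knob, and push it shut.

{"name": "arm_command", "arguments": {"slide": [[0,-2,-3],[-4,-4,-3],[-9,-6,-3],[-14,-6,-3],[-14.8,-6,-3]], "spin": [0,0,0,0,0], "jaw": 0}}

```text
clock: 48.52
eef_pos: [0.5187, -0.326, 0.2537]
tool_rot: [0.657, 0.754, -0.0, -0.0]
ft_force: [0.8, 0.8, 0.3]
grip_width: 0.0
grasp_force: 0.0
```

```bash
cat >> h.py <<'E'
def lid(a,z,off=-.06):
    t=np.radians(CY); ux=np.array([-np.sin(t),np.cos(t)]); uy=np.array([np.cos(t),np.sin(t)])
    p=np.array(NEST['blue'])+(-.073+a)*ux+off*uy; goto(p[0],p[1],z,CY)
E
python3 - <<'E'
from h import *
lid(-.075,.175); print(get_obs()['ft_force'])
E
```

```text
goto [ 0.5194 -0.3219  0.175 ] slide [0.39 0.12 7.87] spin -0.2 yaw now 7.9 j6 0.87
[0.75334801 0.78186665 0.29514077]
```

{"name": "arm_command", "arguments": {"slide": [[0,0,3],[0,0,6],[0,0,7.8],[0,0,7.8],[0,0,7.8]], "spin": [0,0,0,0,0]}}

```text
clock: 49.15
eef_pos: [0.5195, -0.3227, 0.178]
tool_rot: [0.655, 0.755, 0.0, 0.0]
ft_force: [0.6, -1.2, 0.1]
grip_width: 0.0002
grasp_force: 0.0
```

```bash
python3 - <<'E'
from h import *
print(get_obs()['ft_force'])
for a,z in [(-.046,.175),(-.017,.1825),(.0035,.182),(.027,.1765),(.049,.167),(.068,.153),(.085,.135),(.097,.115),(.105,.092),(.109,.0685)]: lid(a,z)
E
```

```text
[ 0.56312961 -1.18059001  0.13979294]
goto [ 0.5153 -0.2932  0.175 ] slide [2.99 0.   0.29] spin 0.0 yaw now 8.1 j6 0.87
goto [ 0.5112 -0.2645  0.1825] slide [ 5.89  0.   -0.46] spin 0.0 yaw now 8.1 j6 0.87
goto [ 0.5083 -0.2442  0.182 ] slide [ 7.94  0.   -0.41] spin 0.0 yaw now 8.1 j6 0.87
goto [ 0.505  -0.2209  0.1765] slide [10.29  0.    0.14] spin 0.0 yaw now 8.1 j6 0.87
goto [ 0.5019 -0.1991  0.167 ] slide [12.49  0.    1.09] spin 0.0 yaw now 8.1 j6 0.87
goto [ 0.4992 -0.1803  0.153 ] slide [14.39  0.    2.49] spin 0.0 yaw now 8.1 j6 0.87
goto [ 0.4968 -0.1635  0.135 ] slide [16.09  0.    4.29] spin 0.0 yaw now 8.1 j6 0.87
goto [ 0.4951 -0.1516  0.115 ] slide [17.29  0.    6.29] spin 0.0 yaw now 8.1 j6 0.87
goto [ 0.494  -0.1437  0.092 ] slide [18.09 -0.    8.59] spin 0.0 yaw now 8.1 j6 0.87
goto [ 0.4934 -0.1397  0.0685] slide [18.49 -0.   10.94] spin 0.0 yaw now 8.1 j6 0.87
```

{"name": "arm_command", "arguments": {"slide": [[2.2,0,0],[3.6,0,-0.2],[5,0,-0.4],[6.5,0,-0.4],[8,0,-0.4]], "spin": [0,0,0,0,0]}}

```text
clock: 49.78
eef_pos: [0.5079, -0.2432, 0.1818]
tool_rot: [0.656, 0.755, 0.0, 0.001]
ft_force: [1.9, -2.5, -1.6]
grip_width: 0.0002
grasp_force: 0.9
```

{"name": "arm_command", "arguments": {"slide": [[1.2,0,0.2],[2.3,0,0.5],[3.4,0,1],[4.5,0,1.5],[5.5,0,2.2]], "spin": [0,0,0,0,0]}}

```text
clock: 50.4
eef_pos: [0.4996, -0.1886, 0.1587]
tool_rot: [0.656, 0.755, 0.0, -0.0]
ft_force: [-0.0, -0.1, 1.3]
grip_width: 0.0001
grasp_force: 0.7
```

```bash
python3 - <<'E'
from h import *
print(get_obs()['ft_force'])
for a,z in [(.068,.153),(.085,.135),(.097,.115),(.105,.092),(.109,.0685)]: lid(a,z)
t=cam('top','t8.png')
E
```

```text
[-0.02170709 -0.11305659  1.26707544]
goto [ 0.4992 -0.1803  0.153 ] slide [0.82 0.08 0.57] spin -0.0 yaw now 8.1 j6 1.07
goto [ 0.4968 -0.1635  0.135 ] slide [2.52 0.08 2.37] spin -0.0 yaw now 8.1 j6 1.07
goto [ 0.4951 -0.1516  0.115 ] slide [3.72 0.08 4.37] spin -0.0 yaw now 8.1 j6 1.07
goto [ 0.494  -0.1437  0.092 ] slide [4.52 0.08 6.68] spin -0.0 yaw now 8.1 j6 1.07
goto [ 0.4934 -0.1397  0.0685] slide [4.92 0.08 9.03] spin -0.0 yaw now 8.1 j6 1.07
```

View pics/t8.png

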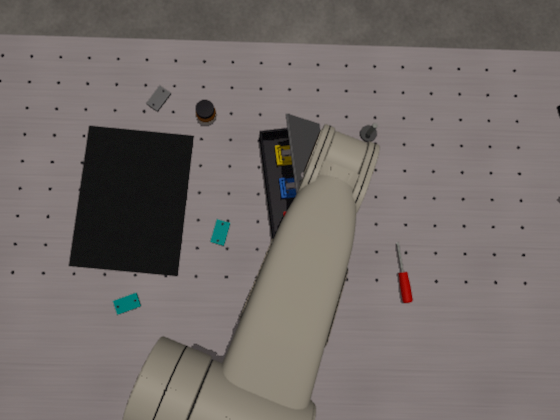

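The lid follows the finger and is about half closed; its edge is near (295,150). I'll continue gently.

{"name": "arm_command", "arguments": {"slide": [[0.8,0,0.6],[1.7,0,1.4],[2.5,0,2.4],[3.1,0,3.3],[3.7,0,4.3]], "spin": [0,0,0,0,0]}}

```text
clock: 51.08
eef_pos: [0.4946, -0.1523, 0.1156]
tool_rot: [0.656, 0.755, 0.0, -0.0]
ft_force: [0.7, -1.5, 0.3]
grip_width: 0.0003
grasp_force: 0.5
```

{"name": "arm_command", "arguments": {"slide": [[0.4,0,1],[0.8,0,2.1],[1,0,3.2],[1.2,0,4.2],[1.2,0,4.5]], "spin": [0,0,0,0,0]}}

```text
clock: 51.7
eef_pos: [0.4923, -0.1407, 0.0703]
tool_rot: [0.656, 0.755, -0.0, -0.001]
ft_force: [-0.2, 0.3, 1.1]
grip_width: -0.0001
grasp_force: 0.3
```

```bash
python3 - <<'E'
from h import *
print(get_obs()['ft_force']); lid(.109,.0685)
E
```

```text
[-0.16765988  0.32544533  1.12952913]
goto [ 0.4934 -0.1397  0.0685] slide [0.08 0.12 0.18] spin -0.0 yaw now 8.1 j6 1.15
```

{"name": "arm_command", "arguments": {"slide": [[0,0,0.1],[0,0,0.2],[0,0,0.3],[0,0,0.3],[0,0,0.3]], "spin": [0,0,0,0,0]}}

```text
clock: 52.32
eef_pos: [0.4931, -0.141, 0.0686]
tool_rot: [0.656, 0.755, 0.0, 0.0]
ft_force: [-1.3, 0.5, 3.0]
grip_width: -0.0002
grasp_force: 1.0
```

{"name": "arm_command", "arguments": {"slide": [[0,0,0.1],[0,0,0.2],[0,0,0.2],[0,0,0.2],[0,0,0.2]], "spin": [0,0,0,0,0]}}

```text
clock: 52.95
eef_pos: [0.4932, -0.141, 0.0684]
tool_rot: [0.656, 0.755, 0.0, 0.001]
ft_force: [-3.8, 1.1, 15.6]
grip_width: -0.0001
grasp_force: 7.3
```

{"name": "arm_command", "arguments": {"slide": [[0,0,-2],[0,0,-7],[0,0,-13],[6,0,-16],[12,0,-17]], "spin": [0,0,0,0,0]}}

```text
clock: 53.58
eef_pos: [0.4777, -0.0243, 0.2382]
tool_rot: [0.657, 0.754, 0.002, 0.002]
ft_force: [1.1, 1.2, -0.9]
grip_width: -0.0001
grasp_force: 0.0
```

{"name": "arm_command", "arguments": {"slide": [[5,0,0],[10,0,0],[15,0,0],[15,0,0],[15,0,0]], "spin": [0,0,0,0,0]}}

```text
clock: 54.2
eef_pos: [0.4553, 0.1236, 0.2357]
tool_rot: [0.655, 0.755, -0.0, 0.0]
ft_force: [-0.5, -0.1, 0.5]
grip_width: 0.0001
grasp_force: 0.0
```

```bash
python3 - <<'E'
from h import *
print(get_obs()['ft_force'])
def chk(c):
    W=cloud(c); t=np.radians(CY); d=W[...,:2]-np.array(NEST['blue']); s=-(d@np.array([-np.sin(t),np.cos(t)])); y=d@np.array([np.cos(t),np.sin(t)])
    for lo in (-.065,-.04,0,.04,.06):
        m=(abs(s-lo)<.006)&(abs(y)<.13)&(abs(y)>.025)&(W[...,2]>-.01); print(lo,m.sum(),np.round(np.median(W[m][:,2])*1000,1) if m.any() else '')
chk(cam('top','t9.png')); chk(cam('side','s9.png'))
E
```

```text
[-0.47780071 -0.09227497  0.47167443]
-0.065 422 68.2
-0.04 421 67.7
0 422 67.9
0.04 421 68.0
0.06 423 67.9
-0.065 196 69.4
-0.04 220 69.5
0 232 69.4
0.04 260 69.6
0.06 270 69.5
```

View pics/s9.png

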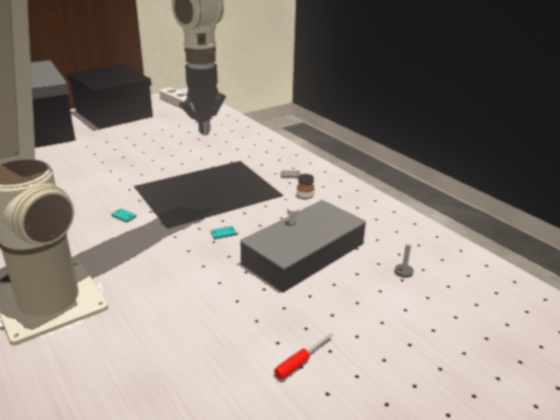

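The lid is flat and shut (level at 68–69 mm, knob at (291,215)). The post, jar and driver are undisturbed and the arm is clear.

```bash
python3 -c "
from workcell import *
print(job_done())"
```

```text
the job is handed in; nothing more can be done
None
```

I handed the job in at about 54 s with all three plates and brackets seated in their own colour's nests and the lid lowered fully shut; the post, jar and screwdriver look undisturbed. The hand-in gave no verdict.

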